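# Swap the rover's batteries at the charging cabinet and start the charge

### The job

Open the charging cabinet's door, take every charged battery pack out of its bays and lay it flat in one of the rover's battery trays, and lay each flat pack from the bench in a charging bay of its own, right down between the lips. Then shut the door fully, and only with it shut pull the start knob all the way out, hold it out for about a second, and let it spring back in. Do not shove the mug or the spare wheel about.

Things in the scene. Friction and masses are not known exactly. Their poses are not given: they have to be found in the camera images.
- flat1_center (a point): a rigid battery pack, 68 mm long (its x axis) by 40 mm by 40 mm, 0.17 to 0.34 kg, grey plastic with black end caps; all packs look the same. This point is its centre. None if this pack is absent. FLAT pack, lying on the bench at the start.
- flat2_center (a point): a rigid battery pack, 68 mm long (its x axis) by 40 mm by 40 mm, 0.17 to 0.34 kg, grey plastic with black end caps; all packs look the same. This point is its centre. None if this pack is absent. FLAT pack, lying on the bench at the start.
- flat3_center (a point): a rigid battery pack, 68 mm long (its x axis) by 40 mm by 40 mm, 0.17 to 0.34 kg, grey plastic with black end caps; all packs look the same. This point is its centre. None if this pack is absent. FLAT pack, lying on the bench at the start.
- full1_center (a point): a rigid battery pack, 68 mm long (its x axis) by 40 mm by 40 mm, 0.17 to 0.34 kg, grey plastic with black end caps; all packs look the same. This point is its centre. None if this pack is absent. CHARGED pack, lying in the cabinet's bay at the start.
- full2_center (a point): a rigid battery pack, 68 mm long (its x axis) by 40 mm by 40 mm, 0.17 to 0.34 kg, grey plastic with black end caps; all packs look the same. This point is its centre. None if this pack is absent. CHARGED pack, lying in the cabinet's bay at the start.
- full3_center (a point): a rigid battery pack, 68 mm long (its x axis) by 40 mm by 40 mm, 0.17 to 0.34 kg, grey plastic with black end caps; all packs look the same. This point is its centre. None if this pack is absent. CHARGED pack, lying in the cabinet's bay at the start.
- bay1 (a point): charging bay 1: a pocket 82 mm (x) by 50 mm inside with a 6 mm high lip all round, for one pack lying flat, lengthwise along x. This point: centre of its floor, z up. x points into the cabinet; the doorway is 50 mm in front of this point. Bays lie side by side 66 mm apart; bay 1 is 99 mm from the inner face of the hinge-side wall, bay 3 is 99 mm from the column. A charger module 36 mm higher stands from 50 mm behind this point
- bay2 (a point): charging bay 2: a pocket 82 mm (x) by 50 mm inside with a 6 mm high lip all round, for one pack lying flat, lengthwise along x. This point: centre of its floor, z up. x points into the cabinet; the doorway is 50 mm in front of this point. Bays lie side by side 66 mm apart; bay 1 is 99 mm from the inner face of the hinge-side wall, bay 3 is 99 mm from the column. A charger module 36 mm higher stands from 50 mm behind this point
- bay3 (a point): charging bay 3: a pocket 82 mm (x) by 50 mm inside with a 6 mm high lip all round, for one pack lying flat, lengthwise along x. This point: centre of its floor, z up. x points into the cabinet; the doorway is 50 mm in front of this point. Bays lie side by side 66 mm apart; bay 1 is 99 mm from the inner face of the hinge-side wall, bay 3 is 99 mm from the column. A charger module 36 mm higher stands from 50 mm behind this point
- tray1 (a point): rover's battery tray 1, in its deck, 70 mm above the bench: a pocket 82 mm (x) by 50 mm inside with a 6 mm high lip all round, for one pack lying flat, lengthwise along x. This point: centre of its floor, z up. The two trays are side by side, 68 mm apart
- tray2 (a point): rover's battery tray 2, in its deck, 70 mm above the bench: a pocket 82 mm (x) by 50 mm inside with a 6 mm high lip all round, for one pack lying flat, lengthwise along x. This point: centre of its floor, z up. The two trays are side by side, 68 mm apart
- cabinet: battery charging cabinet, fixed to the bench: 170 mm deep (x; its front faces its own -x), 430 mm wide (y), 280 mm high. Origin: centre of its underside. The charging space is 330 mm wide, with clear walls and a clear roof whose underside is 272 mm above the bench; on its +y side stands a solid grey control column, 92 mm wide, with the start knob
- door (a joint): the cabinet's clear framed front door, rad: 0 shut, positive open, at most 1.9. 338 mm wide, from 12 to 280 mm above the bench, 16 mm thick; upright hinge on the cabinet's -y side (right-hand as seen from the robot); opens towards the robot and stays where it is left (light friction, under 1 N at the handle)
- door_handle (a point): middle of the door's handle, an upright round steel bar 11 mm thick and 110 mm long, its axis 35 mm in front of the door's outer face, on two 8 mm posts 42 mm above and below this point; bar's top 56 mm above this point, door's top edge 62 mm above it. 312 mm along the door from the hinge. Turns with the door, its x pointing from handle to door
- door_hinge (a point): point on the door's upright hinge axis (mid-thickness of the door) at the height of the handle's middle. Turns with the door: y runs along the door from hinge to handle, x points to the door's inner face
- start_knob (a joint): pull of the start knob, m: 0 at rest (held in by its spring), at most 0.015 fully out; about 4 N starts it, 10 N holds it fully out; springs back when let go
- knob_grip (a point): middle of the start knob's black round head, 34 mm across, from 22 to 42 mm out from the panel, on a 12 mm stem; on the front of the control column, 45 mm below its top, axis level. Pulled straight out along this point's -x (the cabinet's -x); moves with the knob
- rover: small blue four-wheeled rover, held fast on the bench, 250 mm long (y), 170 mm wide (x); origin on the bench under its centre. On the +y side of its two trays a hump rises to 98 mm above the bench
- wheel: spare rover wheel lying flat, 66 mm across, 24 mm high; origin at its underside. Not part of the job
- mug: white mug, 80 mm across, 92 mm high; origin at its underside. Not part of the job
Mind the look-alikes: they are no part of the job. What is shaped like the part that bears flat3_center but pink or red is not meant.

How it is judged:
On the way, in this order (a step that is already met when the one before it is completed fails the run):
1. the cabinet door has been swung wide open (over 1.1 rad) (value of joint door above 1.1 rad), for 0.2 s.
2. every charged pack lies in a rover tray, every flat pack lies in a charging bay, and the door is shut (under 0.035 rad) (((horizontal distance between full1_center and tray1 below 0.011 m and z of full1_center in the frame of tray1 between 0.015 and 0.0235 m and angle between full1_center's own x axis and vertical between 1.5 and 1.64 rad) or (horizontal distance between full1_center and tray2 below 0.011 m and z of full1_center in the frame of tray2 between 0.015 and 0.0235 m and angle between full1_center's own x axis and vertical between 1.5 and 1.64 rad)) and ((horizontal distance between full2_center and tray1 below 0.011 m and z of full2_center in the frame of tray1 between 0.015 and 0.0235 m and angle between full2_center's own x axis and vertical between 1.5 and 1.64 rad) or (horizontal distance between full2_center and tray2 below 0.011 m and z of full2_center in the frame of tray2 between 0.015 and 0.0235 m and angle between full2_center's own x axis and vertical between 1.5 and 1.64 rad)) and ((horizontal distance between full3_center and tray1 below 0.011 m and z of full3_center in the frame of tray1 between 0.015 and 0.0235 m and angle between full3_center's own x axis and vertical between 1.5 and 1.64 rad) or (horizontal distance between full3_center and tray2 below 0.011 m and z of full3_center in the frame of tray2 between 0.015 and 0.0235 m and angle between full3_center's own x axis and vertical between 1.5 and 1.64 rad)) and ((horizontal distance between flat1_center and bay1 below 0.011 m and z of flat1_center in the frame of bay1 between 0.015 and 0.0235 m and angle between flat1_center's own x axis and vertical between 1.5 and 1.64 rad) or (horizontal distance between flat1_center and bay2 below 0.011 m and z of flat1_center in the frame of bay2 between 0.015 and 0.0235 m and angle between flat1_center's own x axis and vertical between 1.5 and 1.64 rad) or (horizontal distance between flat1_center and bay3 below 0.011 m and z of flat1_center in the frame of bay3 between 0.015 and 0.0235 m and angle between flat1_center's own x axis and vertical between 1.5 and 1.64 rad)) and ((horizontal distance between flat2_center and bay1 below 0.011 m and z of flat2_center in the frame of bay1 between 0.015 and 0.0235 m and angle between flat2_center's own x axis and vertical between 1.5 and 1.64 rad) or (horizontal distance between flat2_center and bay2 below 0.011 m and z of flat2_center in the frame of bay2 between 0.015 and 0.0235 m and angle between flat2_center's own x axis and vertical between 1.5 and 1.64 rad) or (horizontal distance between flat2_center and bay3 below 0.011 m and z of flat2_center in the frame of bay3 between 0.015 and 0.0235 m and angle between flat2_center's own x axis and vertical between 1.5 and 1.64 rad)) and ((horizontal distance between flat3_center and bay1 below 0.011 m and z of flat3_center in the frame of bay1 between 0.015 and 0.0235 m and angle between flat3_center's own x axis and vertical between 1.5 and 1.64 rad) or (horizontal distance between flat3_center and bay2 below 0.011 m and z of flat3_center in the frame of bay2 between 0.015 and 0.0235 m and angle between flat3_center's own x axis and vertical between 1.5 and 1.64 rad) or (horizontal distance between flat3_center and bay3 below 0.011 m and z of flat3_center in the frame of bay3 between 0.015 and 0.0235 m and angle between flat3_center's own x axis and vertical between 1.5 and 1.64 rad)) and value of joint door below 0.035 rad), for 0.2 s.
3. with the door shut, the start knob is pulled out more than 10 mm and held there for half a second (value of joint start_knob above 0.01 m and value of joint door below 0.05 rad), for 0.5 s.
At the end, for the whole second after the job is handed in: Each charged pack lies flat on the floor of a rover tray and each flat pack on the floor of a charging bay (centre within 11 mm of the pocket's centre, not more than 3.5 mm high, level within 0.07 rad), all at rest; the door is shut (under 0.05 rad); the start knob is back in (under 2 mm) (((horizontal distance between full1_center and tray1 below 0.011 m and z of full1_center in the frame of tray1 between 0.015 and 0.0235 m and angle between full1_center's own x axis and vertical between 1.5 and 1.64 rad) or (horizontal distance between full1_center and tray2 below 0.011 m and z of full1_center in the frame of tray2 between 0.015 and 0.0235 m and angle between full1_center's own x axis and vertical between 1.5 and 1.64 rad)) and ((horizontal distance between full2_center and tray1 below 0.011 m and z of full2_center in the frame of tray1 between 0.015 and 0.0235 m and angle between full2_center's own x axis and vertical between 1.5 and 1.64 rad) or (horizontal distance between full2_center and tray2 below 0.011 m and z of full2_center in the frame of tray2 between 0.015 and 0.0235 m and angle between full2_center's own x axis and vertical between 1.5 and 1.64 rad)) and ((horizontal distance between full3_center and tray1 below 0.011 m and z of full3_center in the frame of tray1 between 0.015 and 0.0235 m and angle between full3_center's own x axis and vertical between 1.5 and 1.64 rad) or (horizontal distance between full3_center and tray2 below 0.011 m and z of full3_center in the frame of tray2 between 0.015 and 0.0235 m and angle between full3_center's own x axis and vertical between 1.5 and 1.64 rad)) and ((horizontal distance between flat1_center and bay1 below 0.011 m and z of flat1_center in the frame of bay1 between 0.015 and 0.0235 m and angle between flat1_center's own x axis and vertical between 1.5 and 1.64 rad) or (horizontal distance between flat1_center and bay2 below 0.011 m and z of flat1_center in the frame of bay2 between 0.015 and 0.0235 m and angle between flat1_center's own x axis and vertical between 1.5 and 1.64 rad) or (horizontal distance between flat1_center and bay3 below 0.011 m and z of flat1_center in the frame of bay3 between 0.015 and 0.0235 m and angle between flat1_center's own x axis and vertical between 1.5 and 1.64 rad)) and ((horizontal distance between flat2_center and bay1 below 0.011 m and z of flat2_center in the frame of bay1 between 0.015 and 0.0235 m and angle between flat2_center's own x axis and vertical between 1.5 and 1.64 rad) or (horizontal distance between flat2_center and bay2 below 0.011 m and z of flat2_center in the frame of bay2 between 0.015 and 0.0235 m and angle between flat2_center's own x axis and vertical between 1.5 and 1.64 rad) or (horizontal distance between flat2_center and bay3 below 0.011 m and z of flat2_center in the frame of bay3 between 0.015 and 0.0235 m and angle between flat2_center's own x axis and vertical between 1.5 and 1.64 rad)) and ((horizontal distance between flat3_center and bay1 below 0.011 m and z of flat3_center in the frame of bay1 between 0.015 and 0.0235 m and angle between flat3_center's own x axis and vertical between 1.5 and 1.64 rad) or (horizontal distance between flat3_center and bay2 below 0.011 m and z of flat3_center in the frame of bay2 between 0.015 and 0.0235 m and angle between flat3_center's own x axis and vertical between 1.5 and 1.64 rad) or (horizontal distance between flat3_center and bay3 below 0.011 m and z of flat3_center in the frame of bay3 between 0.015 and 0.0235 m and angle between flat3_center's own x axis and vertical between 1.5 and 1.64 rad)) and linear speed of each of full1, full2, full3, flat1, flat2, flat3 below 0.03 m/s and value of joint door below 0.05 rad and value of joint start_knob below 0.002 m); the robot touches nothing.
It fails at once if the start knob is pulled (over 6 mm) while the door is open (over 0.1 rad) (value of joint start_knob above 0.006 m and value of joint door above 0.1 rad).
It fails at once if the mug or the spare wheel is shoved more than 60 mm from its place (distance of any of wheel, mug from where it was at the start of the episode above 0.06 m).
It fails at once if the mug is knocked over (angle between mug's own z axis and vertical above 0.6 rad).
Of flat1, flat2, flat3 only 2 to 3 are there at a start; the rules pass over those that are not, and their reading is None.
Of full1, full2, full3 only 1 to 2 are there at a start; the rules pass over those that are not, and their reading is None.
At some moment in a run one of flat1, flat2, flat3 may be knocked a few centimetres aside while the robot is not near it.
It also fails if it takes over 210 s, if anything falls off the work surface, if the arm or the gripper's body presses on something with over 40 N, if the wrist force passes 120 N, or if a joint passes its speed limit or range.

### The arm

A 6-joint arm with a two-finger parallel gripper is mounted at the origin on the work surface. World frame = base frame: x ahead of the robot, y to its left, z up, the work surface at z = 0. Lengths are in m, angles in rad, forces in N, time in s.
With the tool pointing down it reaches from about 0.2 to 0.875 m from the base axis. Payload 3.4 kg.
Tool frame: the origin (TCP) lies at the centre of the arm's flange, where the gripper is bolted on; the fingertips stand 199 mm ahead of it and the grasp point (between the pads) lies 180 mm ahead of it; y points along the fingers, x is the direction in which the jaws open and shut, and the axes are right-handed (so a half turn about y gives the same grasp; the last joint's range is limited). The gripper opens to 94 mm and grips with 3 to 60 N. Pads are 16 mm wide; open, the fingers measure 119 mm over their backs; the gripper's body (75 mm by 177 mm) begins 78 mm behind the grasp point.
Start: joints at [1.109, 0.276, 1.505, -0, 1.361, -0.121], TCP at [0.192, 0.542, 0.405] pointing down, gripper open.
Joint ranges: [-2.89, 2.89], [-0.75, 2.08], [0.22, 2.7], [-1.18, 4.32], [0.11, 2.71], [-2.7, 2.7]. Speed limits (rad/s): [2.57, 2.57, 3.14, 3.14, 3.14, 3.14].

### API

Orientations are given as a unit quaternion [x, y, z, w].
In Python, from plant import sensors, vision, order gives the robot as it stands. The module is installed in compiled form; this text tells all that it offers.
- The arm moves only by the tool apply_moves, never from a script. Its argument "rows" is a list of rows, each a list of 3 entries, a list of its own where there are three numbers: the shift along the tool's x, y, z in units of 50 mm (1.0 is 50 mm), then the turn about the tool's y in units of 8 degrees (1.0 is 8 degrees), then the opening, from -1 (shut) to 1 (fully open). A call has 1 to 12 rows; each row is the pose to reach, as a shift and turn from the pose commanded when the call began, along the tool's axes at that moment; what a row does not reach only later rows make up. A row lasts 1/10 s, in which the tool goes at most 50 mm and 8.59 degrees, less where a joint would pass 70% of its speed; a pose out of reach is approached as far as the arm can. A call with a gripper value outside its range is refused whole. The fingers move at their own pace and stop on an object; "squeeze" is the grip in N (left out, the last holds). Time passes only in rows, so rows that repeat a pose let the fingers close. It gives the time, the measured TCP pose, the force and the opening at its end, in the units of the state.
- sensors.state(): the state, without advancing time (a new reading comes with each control period).
- vision.get_image(name): name is "side" or "top" or "wrist"; returns a dict with "frame" (400x640x3 uint8, blue, green, red), "intrinsics" (3x3 intrinsics, pixels), "k1" (the pictures are not rectified: a ray, as slopes to the right and down, at radius r is drawn at 1 + k1 r^2 times it, then the intrinsics apply), "R" (3x3) and "t" (3): a world point X has camera coordinates R X + t. Camera axes: x right, y down, z forward; pixel columns grow to the right and rows downward; lengths in m; the calibration is good to about 2 mm. A picture is of the moment at which its call begins. There is no depth.
- order.hand_in(): hands the job in, once; it reports no verdict.
The state is a dict: "clock": time; "joint_positions": joint angles; "joint_velocities": joint speeds; "tau": joint torques, N m; "tool_pos": TCP position; "ee_rot": TCP orientation; "ft_force": force on the tool from outside, world axes, zero at the start; "torque": the same for the moment, N m; "opening": opening from 0.0 (shut) to 1.0 (fully open).
Only numpy, scipy, OpenCV 4.12 (cv2) and the standard library are available. Lean on these libraries where they do the work, as an engineer would, in place of code of your own. Each camera call takes 0.05 s, during which the arm holds its last target.

## Working session

There is one attempt and no reset: what is moved stays moved. The work goes in short steps, Python scripts to look and compute and a tool call to move; the robot and the scene stay as the last step left them, time stands still between calls to the robot, and variables do not carry over. Pictures are saved under pics/ and viewed, and the job is handed in when it is done.

Besides the shell and the picture viewer there is one more tool, called by a JSON object that holds its "name" and its "arguments". apply_moves: Moves the arm, as the interface text tells. Its arguments: {"type":"object","properties":{"rows":{"type":"array"},"squeeze":{"type":"number"}},"required":["rows"]}

```bash
ls; mkdir -p pics; python3 - <<'E'
from plant import sensors, vision
import cv2,numpy as np
print(sensors.state())
for n in ["side","top","wrist"]:
    d=vision.get_image(n); cv2.imwrite(f"pics/{n}0.png",d["frame"])
    print(n,d["intrinsics"],d["k1"],d["R"],d["t"])
E
```

```text
pics
{'clock': 0.0, 'joint_positions': array([ 1.10897756e+00,  2.76594214e-01,  1.50605412e+00, -3.77140703e-05,
        1.36065981e+00, -1.20999456e-01]), 'joint_velocities': array([-1.26285611e-03,  5.78102518e-04, -7.47583095e-04,  1.35880228e-03,
       -9.69851755e-05,  1.17423477e-03]), 'tau': array([ 6.17017704e-04, -4.04591775e+01, -2.37230247e+01,  6.99719181e-02,
        3.41616897e-02, -1.73570647e-04]), 'tool_pos': array([0.19212997, 0.54176052, 0.40383635]), 'ee_rot': array([ 0.57784796,  0.40743895, -0.4084946 , -0.57724985]), 'ft_force': array([ 0.3855505 , -0.27448577,  0.3889793 ]), 'torque': array([ 0.00558923, -0.03793684, -0.0254775 ]), 'opening': 0.9981135442270924}
side [[451.57783586   0.         315.89505898]
 [  0.         451.57783586 199.60188948]
 [  0.           0.           1.        ]] -0.04997193661715216 [[ 0.14249172  0.98978094 -0.00545959]
 [ 0.93326153 -0.13618841 -0.33237876]
 [-0.32972569  0.04226599 -0.94313019]] [-0.08855143 -0.33685686  1.68719916]
top [[487.8164131    0.         328.25327528]
 [  0.         487.8164131  199.85415724]
 [  0.           0.           1.        ]] 0.0012834027933615751 [[-0.02788005 -0.99957582 -0.00841863]
 [-0.99706824  0.02840849 -0.07104846]
 [ 0.07125748  0.00641311 -0.99743734]] [0.03264302 0.47387455 1.56216857]
wrist [[351.74869815   0.         321.82779876]
 [  0.         351.74869815 192.19658031]
 [  0.           0.           1.        ]] 0.01408473003273777 [[ 0.33441326  0.94242563 -0.001306  ]
 [ 0.90860621 -0.32204414  0.2659367 ]
 [ 0.25020497 -0.0901194  -0.96398961]] [-0.57324302 -0.02826314  0.39120949]
```

```bash
python3 - <<'E'
from plant import sensors
from scipy.spatial.transform import Rotation as R
print(R.from_quat(sensors.state()['ee_rot']).as_matrix().round(3))
E
```

```text
[[ 0.334 -0.001 -0.942]
 [ 0.942 -0.001  0.334]
 [-0.001 -1.     0.   ]]
```

```bash
python3 - <<'E'
import cv2,numpy as np
s=cv2.imread('pics/side0.png');t=cv2.imread('pics/top0.png')
def c(im,x,y,w,h,f,n): cv2.imwrite('pics/'+n,cv2.resize(im[y:y+h,x:x+w],None,fx=f,fy=f,interpolation=cv2.INTER_CUBIC))
c(s,150,225,190,120,4,'s_cab.png'); c(s,410,0,130,120,5,'s_arm.png'); c(t,315,65,185,120,4,'t_cab.png')
c(t,160,120,190,110,4,'t_pk.png')
E
cat > h.py <<'E'
import numpy as np,cv2
from plant import sensors,vision
from scipy.spatial.transform import Rotation as Rot
def cam(n,save=None):
    d=vision.get_image(n)
    if save: cv2.imwrite('pics/'+save,d['frame'])
    d={k:(np.array(v) if k!='frame' else v) for k,v in d.items()}
    return d
def ray(d,px):
    px=np.atleast_2d(np.float64(px)); K=d['intrinsics']
    u=(px[:,0]-K[0,2])/K[0,0]; v=(px[:,1]-K[1,2])/K[1,1]
    rd=np.hypot(u,v); r=rd.copy()
    for _ in range(20): r=rd/(1+d['k1']*r*r)
    s=np.where(rd>0,r/np.maximum(rd,1e-12),1)
    D=np.c_[u*s,v*s,np.ones(len(u))]@d['R']
    return -d['R'].T@d['t'],D
def onz(d,px,z):
    o,D=ray(d,px); return o+D*((z-o[2])/D[:,2])[:,None]
def tri(d1,p1,d2,p2):
    o1,D1=ray(d1,p1);o2,D2=ray(d2,p2);out=[]
    for a,b in zip(D1,D2):
        a=a/np.linalg.norm(a);b=b/np.linalg.norm(b)
        A=np.c_[a,-b];s=np.linalg.lstsq(A,o2-o1,rcond=None)[0]
        P,Q=o1+a*s[0],o2+b*s[1];out.append(np.r_[(P+Q)/2,np.linalg.norm(P-Q)])
    return np.array(out)
def proj(d,X):
    X=np.atleast_2d(X);c=X@d['R'].T+d['t'];u=c[:,:2]/c[:,2:];r2=(u**2).sum(1,keepdims=True)
    u=u*(1+d['k1']*r2);K=d['intrinsics'];return u*[K[0,0],K[1,1]]+[K[0,2],K[1,2]]
def grasp():
    s=sensors.state();M=Rot.from_quat(s['ee_rot']).as_matrix()
    return s,M,s['tool_pos']+0.18*M[:,1]
E
python3 - <<'E'
from h import *
import pickle
S,T=cam('side'),cam('top'); pickle.dump((S,T),open('c.pkl','wb'))
print('cams',-S['R'].T@S['t'],-T['R'].T@T['t'])
s=S['frame'];t=T['frame']
def inv(c,x0,y0,f):return c[0]/f+x0,c[1]/f+y0
# cabinet pts from crops
sc=lambda x,y:(x/4+150-.4,y/4+225-.4); tc=lambda x,y:(x/4+315-.4,y/4+65-.4)
ps=[sc(40,200),sc(540,75),sc(595,318),sc(82,452),sc(660,45),sc(722,285),sc(590,32),sc(480,18)]
pt=[tc(692,280),tc(200,345),tc(165,120),tc(655,50),tc(72,375),tc(40,135),tc(140,425),tc(240,445)]
for n,a in zip("frontR frontL(col) backL backR colFL colBL knob handle".split(),tri(S,ps,T,pt)):print(n,a.round(3))
# gold bays triang
print(tri(S,[sc(292,305),sc(374,283),sc(440,232)],T,[tc(452,287),tc(372,297),tc(298,310)]).round(3))
print('gold bay',s[int(sc(360,285)[1]),int(sc(360,285)[0])],'gold tray',[t[120+int(235/4),160+int(145/4)]], s[242,428], s[232,440])
E
```

```text
cams [ 0.8833063  -0.02954063  1.47880094] [0.36207915 0.00914875 1.59210813]
frontR [ 0.618 -0.416  0.295  0.001]
frontL(col) [ 0.583 -0.08   0.303  0.006]
backL [ 0.743 -0.064  0.277  0.004]
backR [ 0.782 -0.402  0.277  0.003]
colFL [0.568 0.004 0.282 0.003]
colBL [0.735 0.021 0.281 0.003]
knob [ 0.539 -0.043  0.234  0.003]
handle [ 0.521 -0.115  0.246  0.004]
[[ 0.671 -0.307  0.029  0.002]
 [ 0.663 -0.241  0.034  0.003]
 [ 0.642 -0.175  0.1    0.002]]
gold bay [131 170 186] gold tray [array([ 37,  83, 104], dtype=uint8)] [42 39 39] [ 60  90 109]
```

```bash
python3 - <<'E'
from h import *
import pickle
S,T=pickle.load(open('c.pkl','rb'))
s,M,g=grasp();p=s['tool_pos']
for d,n,box in((S,'side',(410,0,130,120)),(T,'top',(30,250,160,110))):
    im=d['frame'].copy();x,y,w,h=box;f=5
    im=cv2.resize(im[y:y+h,x:x+w],None,fx=f,fy=f,interpolation=cv2.INTER_CUBIC)
    a=np.linspace(0,2*np.pi,60)
    for dz,r,c in((0,.0375,(0,0,255)),(.05,.0375,(0,255,0)),(.1,.0375,(255,0,0)),(-.102,.0375,(0,255,255))):
        P=p+np.c_[r*np.cos(a),r*np.sin(a),0*a+dz]
        q=((proj(d,P)-[x,y]+.5)*f).astype(np.int32);cv2.polylines(im,[q],True,c,1)
    cv2.imwrite(f'pics/{n}_ov.png',im)
E
cat >> h.py <<'E'
CX=np.array([.995,.10,0]);CX/=np.linalg.norm(CX);CY=np.array([-CX[1],CX[0],0]);CO=np.array([.674,-.2015,0])
def cab(x,y,z): return CO+CX*x/1000+CY*y/1000+[0,0,z/1000]
E
python3 - <<'E'
from h import *
import pickle
S,T=pickle.load(open('c.pkl','rb'))
for d,n,box in((S,'side',(150,225,190,120)),(T,'top',(315,65,185,120))):
    im=d['frame'].copy();x,y,w,h=box;f=5
    im=cv2.resize(im[y:y+h,x:x+w],None,fx=f,fy=f,interpolation=cv2.INTER_CUBIC)
    im=cv2.convertScaleAbs(im,alpha=1.3)
    def L(pts,c):
        q=((proj(d,np.array([cab(*p) for p in pts]))-[x,y]+.5)*f).astype(np.int32);cv2.polylines(im,[q],False,c,1)
    L([(-85,-215,280),(-85,215,280),(85,215,280),(85,-215,280),(-85,-215,280)],(0,0,255))
    L([(-85,-207,272),(-85,123,272)],(0,255,255))
    for yc in(-108,-42,24):
        L([(-35+a*41,yc+b*25,30) for a,b in((-1,-1),(1,-1),(1,1),(-1,1),(-1,-1))],(0,255,0))
    cv2.imwrite(f'pics/{n}_ov2.png',im[:600,:800])
E
python3 - <<'E'
from h import *
import pickle
S,T=pickle.load(open('c.pkl','rb'))
s=np.array([(490,373),(455,383),(387,400),(352,408),(605,371),(503,400),(397,425),(578,302)])/5-.5+[150,225]
t=np.array([(442,350),(475,347),(545,338),(578,335),(332,322),(433,306),(537,292),(350,370)])/5-.5+[315,65]
P=tri(S,s,T,t)
for p in P: print(p.round(4), 'cab',((p[:3]-CO)@CX*1000).round(1),((p[:3]-CO)@CY*1000).round(1))
E
```

```text
[ 0.6774 -0.2265  0.0369  0.0013] cab 0.9 -25.3
[ 6.798e-01 -2.493e-01  3.150e-02  2.000e-04] cab 1.0 -48.1
[ 0.6844 -0.2938  0.0316  0.002 ] cab 1.1 -92.9
[ 0.686  -0.3161  0.0298  0.001 ] cab 0.5 -115.2
[ 0.6908 -0.1523  0.0695  0.0026] cab 21.6 47.3
[ 0.6993 -0.2165  0.0684  0.0026] cab 23.7 -17.5
[ 0.7057 -0.282   0.0712  0.0025] cab 23.5 -83.3
[ 6.525e-01 -1.595e-01  1.065e-01  2.000e-04] cab -17.2 43.9
```

```bash
python3 - <<'E'
import cv2
from h import *
import pickle
S,T=pickle.load(open('c.pkl','rb'))
a=cv2.resize(S['frame'][262:305,235:285],None,fx=8,fy=8,interpolation=cv2.INTER_CUBIC)
b=cv2.resize(T['frame'][118:165,370:420],None,fx=8,fy=8,interpolation=cv2.INTER_CUBIC)
c=cv2.resize(S['frame'][195:245,295:385],None,fx=8,fy=8,interpolation=cv2.INTER_CUBIC)
b=b[:344]
cv2.imwrite('pics/z1.png',np.hstack([a,b]));cv2.imwrite('pics/z2.png',c)
E
```

{"name": "apply_moves", "arguments": {"rows": [[[0,-1,0],0,1],[[0,-2,0],0,1],[[0,-3,0],0,1],[[0,-4,0],0,1],[[0,-5,0],0,1],[[0,-6,0],0,1],[[0,-7,0],0,1],[[0,-8,0],0,1],[[0,-9,0],0,1],[[0,-10,0],0,1],[[0,-11,0],0,1],[[0,-12,0],0,1]]}}

```text
clock: 1.45
tool_pos: [0.1711, 0.4832, 0.8546]
ee_rot: [-0.572, -0.416, 0.399, 0.583]
ft_force: [-1.0, -1.4, -0.3]
opening: 0.999
```

```bash
python3 - <<'E'
from h import *
s,M,g=grasp();print(s['tool_pos'],s['joint_positions'].round(3),s['clock']);print(M.round(3))
E
```

```text
[0.17110097 0.48319893 0.85463664] [ 1.093  0.359  0.22   0.006  2.533 -0.132] 1.45
[[ 0.334  0.01  -0.943]
 [ 0.942  0.027  0.334]
 [ 0.029 -1.    -0.001]]
```

{"name": "apply_moves", "arguments": {"rows": [[[0,1,0],0,1],[[0,2,0],0,1],[[0,2,0],0,1]]}}

```text
clock: 1.75
tool_pos: [0.1722, 0.4861, 0.7501]
ee_rot: [-0.573, -0.414, 0.402, 0.582]
ft_force: [0.9, 1.1, -0.2]
opening: 0.997
```

```bash
python3 - <<'E'
from h import *
s,M,g=grasp();print(s['tool_pos'],s['joint_positions'].round(3),s['clock']);print(M.round(3))
E
```

```text
[0.17215267 0.48606756 0.7501493 ] [ 1.094  0.199  0.773  0.004  2.147 -0.134] 1.75
[[ 0.334  0.007 -0.942]
 [ 0.942  0.021  0.334]
 [ 0.022 -1.     0.   ]]
```

{"name": "apply_moves", "arguments": {"rows": [[[0,-1,0],0,1],[[0,-2,0],0,1],[[-1,-3,0],0,1],[[-2,-4,0],0,1],[[-3,-5,0],0,1],[[-4,-5,0],0,1],[[-5,-5,0],0,1],[[-6,-5,0],0,1]]}}

```text
clock: 2.55
tool_pos: [0.0914, 0.2787, 0.9502]
ee_rot: [-0.565, -0.439, 0.375, 0.589]
ft_force: [0.5, -0.5, -0.4]
opening: 0.997
```

```bash
python3 - <<'E'
from h import *
s,M,g=grasp();print(s['tool_pos'],s['joint_positions'].round(3),s['clock']);print(M.round(3))
E
```

```text
[0.09142273 0.27870515 0.95021822] [ 1.018  0.114  0.22  -0.009  2.71  -0.22 ] 2.55
[[ 0.333  0.054 -0.941]
 [ 0.938  0.081  0.336]
 [ 0.094 -0.995 -0.024]]
```

{"name": "apply_moves", "arguments": {"rows": [[[-1,0,0],0,1],[[-2,0,0],0,1],[[-3,0,0],0,1],[[-4,0,0],0,1],[[-5,0,0],0,1],[[-6,0,0],0,1]]}}

```text
clock: 3.15
tool_pos: [0.0131, 0.0826, 0.922]
ee_rot: [-0.575, -0.435, 0.379, 0.58]
ft_force: [-0.1, 0.3, 1.3]
opening: 1.003
```

```bash
python3 - <<'E'
from h import *
s,M,g=grasp();print(s['tool_pos'],s['joint_positions'].round(3),s['clock']);print(M.round(3))
E
```

```text
[0.0130965  0.08262704 0.92200074] [ 0.288 -0.294  0.653  0.076  2.709 -0.868] 3.15
[[ 0.335  0.061 -0.94 ]
 [ 0.94   0.051  0.338]
 [ 0.069 -0.997 -0.04 ]]
```

```bash
cat > packs.py <<'E'
from h import *
def quad_top(d,z,roi,minA=15):
    # white labels on pack tops
    im=d['frame'];hsv=cv2.cvtColor(im,cv2.COLOR_BGR2HSV)
    x,y,w,h=roi
    m=np.zeros(im.shape[:2],np.uint8);m[y:y+h,x:x+w]=((hsv[...,2]>175)&(hsv[...,1]<45))[y:y+h,x:x+w]
    cs,_=cv2.findContours(m,cv2.RETR_EXTERNAL,cv2.CHAIN_APPROX_NONE)
    out=[]
    for c in cs:
        if cv2.contourArea(c)<minA: continue
        W=onz(d,c[:,0,:].astype(float),z)[:,:2]*1000
        (cx,cy),(a,b),ang=cv2.minAreaRect(W.astype(np.float32))
        if a<b: ang+=90;a,b=b,a
        ang=(ang+90)%180-90
        M=cv2.moments(c);px=(M['m10']/M['m00'],M['m01']/M['m00'])
        p=onz(d,px,z)[0]
        out.append((p[:2].round(4),round(a),round(b),round(ang,1),np.round(px,1)))
    return out
if __name__=='__main__':
    import sys
    S,T=cam('side',sys.argv[1]+'_s.png'),cam('top',sys.argv[1]+'_t.png')
    for n,d in(('side',S),('top',T)):
        print(n)
        for o in quad_top(d,.04,(200,150,250,160) if n=='side' else (150,120,250,150)):print(o)
E
python3 packs.py a
```

```text
side
(array([ 0.7133, -0.1149]), 113, 13, -83.4, array([283.7, 305.4]))
(array([0.7558, 0.2229]), 41, 36, 25.8, array([392.3, 303.2]))
(array([0.6706, 0.0691]), 29, 16, -9.0, array([339.6, 283.5]))
(array([ 0.6332, -0.1803]), 40, 32, 8.2, array([260.3, 283. ]))
(array([0.699 , 0.1504]), 182, 88, -62.6, array([366.4, 288.6]))
(array([0.5999, 0.1201]), 30, 28, 35.7, array([351.7, 259.5]))
(array([ 0.5371, -0.2349]), 281, 17, -83.2, array([240.5, 256. ]))
(array([0.5945, 0.2545]), 68, 45, 27.3, array([392.2, 251.9]))
(array([0.5006, 0.1259]), 35, 27, 25.8, array([348.4, 229.9]))
(array([ 0.4518, -0.0709]), 28, 15, -51.5, array([287.4, 224.1]))
(array([0.4356, 0.0173]), 34, 28, 11.0, array([313. , 215.8]))
(array([0.4346, 0.2106]), 33, 27, -10.3, array([370. , 207.6]))
(array([ 0.3541, -0.1086]), 25, 13, 6.7, array([272.8, 198.1]))
(array([ 0.3019, -0.1441]), 105, 79, -20.5, array([260.8, 185.3]))
(array([0.3026, 0.381 ]), 31, 21, -70.6, array([411.2, 165.2]))
(array([ 0.1899, -0.3172]), 34, 25, -3.4, array([208.4, 162.5]))
top
(array([0.3032, 0.3786]), 30, 20, -68.4, array([216.4, 256.5]))
(array([0.4359, 0.2086]), 26, 19, -1.1, array([269.1, 213.1]))
(array([0.4365, 0.015 ]), 28, 20, 12.4, array([329.9, 211.2]))
(array([0.5018, 0.1234]), 29, 20, 25.1, array([295.4, 191.8]))
(array([ 0.6488, -0.1829]), 22, 19, 88.3, array([389.6, 143.5]))
(array([0.6971, 0.1602]), 95, 52, -72.0, array([282.6, 131.8]))
```

{"name": "apply_moves", "arguments": {"rows": [[[0.4,0,-1],-0.8,1],[[0.8,0,-2],-1.6,1],[[1.3,0,-3],-2.4,1],[[1.7,0,-4.3],-3.2,1],[[1.7,-0.3,-4.3],-3.2,1],[[1.7,-0.3,-4.3],-3.2,1]]}}

```text
clock: 3.85
tool_pos: [0.2557, 0.0917, 0.9437]
ee_rot: [0.474, 0.551, -0.499, -0.471]
ft_force: [0.4, 0.6, -0.4]
opening: 1.002
```

```bash
cat > st.py <<'E'
from h import *
s,M,g=grasp();print('tcp',s['tool_pos'].round(4),'j',s['joint_positions'].round(3),'t',s['clock'],'op',s['opening'].round(3),'F',s['ft_force'].round(1));print(M.round(3).tolist(),'g',g.round(4))
y=M[:,1];print('tilt along CX',(y@CX).round(3),'CY',(y@CY).round(3),'xz',M[2,0].round(3),'jaw yaw deg',np.degrees(np.arctan2(M[1,0],M[0,0])).round(1),'gcab',((g-CO)@CX).round(4),((g-CO)@CY).round(4))
E
python3 st.py
```

```text
Traceback (most recent call last):
  File "st.py", line 2, in <module>
    s,M,g=grasp();print('tcp',s['tool_pos'].round(4),'j',s['joint_positions'].round(3),'t',s['clock'],'op',s['opening'].round(3),'F',s['ft_force'].round(1));print(M.round(3).tolist(),'g',g.round(4))
                                                                                                           ^^^^^^^^^^^^^^^^^^
AttributeError: 'float' object has no attribute 'round'
```

```bash
sed -i "s/s\['opening'\].round(3)/round(float(s['opening']),3)/" st.py; python3 st.py
```

```text
tcp [0.2557 0.0917 0.9437] j [ 0.05   0.06   0.319  0.116  2.705 -1.519] t 3.85 op 1.002 F [ 0.4  0.6 -0.4]
[[-0.106, 0.052, -0.993], [0.993, 0.052, -0.103], [0.046, -0.997, -0.057]] g [0.2651 0.1009 0.7642]
tilt along CX 0.057 CY 0.046 xz 0.046 jaw yaw deg 96.1 gcab -0.3766 0.3418
```

{"name": "apply_moves", "arguments": {"rows": [[[0,-1,0.5],0,1],[[0,-2,1.5],0,1],[[0,-2.5,2.5],0,1]]}}

```text
clock: 4.15
tool_pos: [0.1564, 0.0845, 0.9508]
ee_rot: [0.483, 0.56, -0.491, -0.462]
ft_force: [0.2, 0.7, 0.7]
opening: 1.002
```

```bash
python3 st.py
```

```text
tcp [0.1564 0.0845 0.9508] j [ 0.035 -0.088  0.428  0.119  2.71  -1.531] t 4.15 op 1.002 F [0.2 0.7 0.7]
[[-0.107, 0.087, -0.99], [0.993, 0.053, -0.103], [0.043, -0.995, -0.092]] g [0.1721 0.094  0.7717]
tilt along CX 0.092 CY 0.044 xz 0.043 jaw yaw deg 96.2 gcab -0.4698 0.3442
```

{"name": "apply_moves", "arguments": {"rows": [[[0,-1,1],0,1],[[0,-2,2],0,1],[[0,-3,3],0,1],[[0,-4,4],0,1]]}}

```text
clock: 4.55
tool_pos: [0.0363, 0.0957, 0.9477]
ee_rot: [0.491, 0.567, -0.481, -0.455]
ft_force: [0.1, 0.4, 1.0]
opening: 1.001
```

```bash
python3 st.py
```

```text
tcp [0.0363 0.0957 0.9477] j [ 0.473 -0.21   0.51  -0.009  2.71  -1.208] t 4.55 op 1.001 F [0.1 0.4 1. ]
[[-0.104, 0.119, -0.987], [0.994, 0.057, -0.098], [0.044, -0.991, -0.124]] g [0.0577 0.1059 0.7692]
tilt along CX 0.124 CY 0.044 xz 0.044 jaw yaw deg 96.0 gcab -0.5825 0.3675
```

{"name": "apply_moves", "arguments": {"rows": [[[0,0,-1],0,1],[[0,0,-2],0,1],[[0,0,-3],0,1],[[0,0,-4],0,1],[[0,0,-5],0,1],[[0,0,-5],0,1]]}}

```text
clock: 5.15
tool_pos: [0.2755, 0.1121, 0.9491]
ee_rot: [0.482, 0.56, -0.49, -0.463]
ft_force: [1.7, 0.3, -0.6]
opening: 1.001
```

{"name": "apply_moves", "arguments": {"rows": [[[0,-1,0],0,1]]}}

```text
clock: 5.25
tool_pos: [0.2571, 0.1052, 0.9561]
ee_rot: [0.486, 0.567, -0.482, -0.459]
ft_force: [-0.9, -0.2, 0.3]
opening: 0.999
```

```bash
python3 st.py
```

```text
tcp [0.2571 0.1052 0.9561] j [ 0.098  0.09   0.225  0.127  2.709 -1.46 ] t 5.25 op 0.999 F [-0.9 -0.2  0.3]
[[-0.108, 0.109, -0.988], [0.993, 0.064, -0.102], [0.052, -0.992, -0.115]] g [0.2767 0.1167 0.7776]
tilt along CX 0.115 CY 0.053 xz 0.052 jaw yaw deg 96.2 gcab -0.3635 0.3564
```

{"name": "apply_moves", "arguments": {"rows": [[[0,-1,0],0,1]]}}

```text
clock: 5.35
tool_pos: [0.2339, 0.0981, 0.9645]
ee_rot: [0.491, 0.576, -0.472, -0.451]
ft_force: [-0.2, -0.6, 0.4]
opening: 0.996
```

```bash
python3 st.py
```

```text
tcp [0.2339 0.0981 0.9645] j [ 0.072  0.06   0.22   0.147  2.711 -1.466] t 5.35 op 0.996 F [-0.2 -0.6  0.4]
[[-0.109, 0.14, -0.984], [0.992, 0.072, -0.1], [0.056, -0.988, -0.147]] g [0.2591 0.111  0.7867]
tilt along CX 0.147 CY 0.057 xz 0.056 jaw yaw deg 96.3 gcab -0.3815 0.3524
```

{"name": "apply_moves", "arguments": {"rows": [[[0,-0.7,0.7],0,1]]}}

```text
clock: 5.45
tool_pos: [0.2006, 0.1004, 0.9728]
ee_rot: [0.501, 0.584, -0.461, -0.443]
ft_force: [-0.7, -0.2, -0.4]
opening: 1.002
```

```bash
python3 st.py
```

```text
tcp [0.2006 0.1004 0.9728] j [ 0.099  0.023  0.221  0.133  2.71  -1.447] t 5.45 op 1.002 F [-0.7 -0.2 -0.4]
[[-0.106, 0.176, -0.979], [0.993, 0.073, -0.094], [0.055, -0.982, -0.183]] g [0.2323 0.1136 0.7961]
tilt along CX 0.183 CY 0.055 xz 0.055 jaw yaw deg 96.1 gcab -0.408 0.3577
```

{"name": "apply_moves", "arguments": {"rows": [[[-0.5,-0.6,0.7],0,1]]}}

```text
clock: 5.55
tool_pos: [0.1706, 0.0869, 0.9811]
ee_rot: [0.511, 0.593, -0.451, -0.428]
ft_force: [-0.1, -0.7, 1.8]
opening: 1.0
```

{"name": "apply_moves", "arguments": {"rows": [[[-0.5,-0.6,0.7],0,1]]}}

```text
clock: 5.65
tool_pos: [0.1456, 0.0765, 0.9869]
ee_rot: [0.525, 0.598, -0.442, -0.415]
ft_force: [-0.6, -0.3, 0.6]
opening: 1.0
```

```bash
python3 st.py
```

```text
tcp [0.1456 0.0765 0.9869] j [-0.044 -0.056  0.22   0.17   2.711 -1.552] t 5.65 op 1.0 F [-0.6 -0.3  0.6]
[[-0.105, 0.26, -0.96], [0.994, 0.059, -0.093], [0.032, -0.964, -0.265]] g [0.1925 0.0872 0.8134]
tilt along CX 0.265 CY 0.033 xz 0.032 jaw yaw deg 96.1 gcab -0.4503 0.3354
```

{"name": "apply_moves", "arguments": {"rows": [[[0.5,-0.6,0.7],0,1]]}}

```text
clock: 5.75
tool_pos: [0.1239, 0.0877, 0.9884]
ee_rot: [0.536, 0.592, -0.433, -0.419]
ft_force: [-0.4, 0.8, 0.7]
opening: 0.997
```

{"name": "apply_moves", "arguments": {"rows": [[[0.5,-0.6,0.7],0,1]]}}

```text
clock: 5.85
tool_pos: [0.1029, 0.0999, 0.9891]
ee_rot: [0.532, 0.597, -0.434, -0.415]
ft_force: [0.2, -0.1, -0.5]
opening: 1.003
```

```bash
python3 st.py
```

```text
tcp [0.1029 0.0999 0.9891] j [ 0.309 -0.074  0.22  -0.069  2.711 -1.413] t 5.85 op 1.003 F [ 0.2 -0.1 -0.5]
[[-0.089, 0.274, -0.957], [0.995, 0.057, -0.076], [0.034, -0.96, -0.278]] g [0.1523 0.1102 0.8163]
tilt along CX 0.279 CY 0.03 xz 0.034 jaw yaw deg 95.1 gcab -0.4879 0.3623
```

{"name": "apply_moves", "arguments": {"rows": [[[-0.3,0.4,-1],0,1],[[-0.6,1,-2.2],0,1],[[-0.6,1,-2.2],0,1]]}}

```text
clock: 6.15
tool_pos: [0.2295, 0.0881, 0.9688]
ee_rot: [0.525, 0.601, -0.44, -0.411]
ft_force: [0.1, -0.3, 0.1]
opening: 1.0
```

```bash
python3 st.py
```

```text
tcp [0.2295 0.0881 0.9688] j [ 0.04   0.004  0.287  0.092  2.574 -1.552] t 6.15 op 1.0 F [ 0.1 -0.3  0.1]
[[-0.109, 0.269, -0.957], [0.993, 0.06, -0.097], [0.031, -0.961, -0.273]] g [0.2778 0.0989 0.7957]
tilt along CX 0.273 CY 0.033 xz 0.031 jaw yaw deg 96.3 gcab -0.3641 0.3386
```

{"name": "apply_moves", "arguments": {"rows": [[[-0.5,-1,0],0,1]]}}

```text
clock: 6.25
tool_pos: [0.2174, 0.0607, 0.9737]
ee_rot: [0.514, 0.599, -0.444, -0.423]
ft_force: [1.4, -1.2, 0.4]
opening: 1.001
```

{"name": "apply_moves", "arguments": {"rows": [[[-0.5,-1,0],0,1]]}}

```text
clock: 6.35
tool_pos: [0.1967, 0.0375, 0.9811]
ee_rot: [0.517, 0.6, -0.44, -0.424]
ft_force: [0.8, -0.4, 0.0]
opening: 0.999
```

```bash
python3 st.py
```

```text
tcp [0.1967 0.0375 0.9811] j [-0.329 -0.02   0.23   0.366  2.693 -1.65 ] t 6.35 op 0.999 F [ 0.8 -0.4  0. ]
[[-0.106, 0.247, -0.963], [0.993, 0.08, -0.089], [0.055, -0.966, -0.254]] g [0.2412 0.0518 0.8073]
tilt along CX 0.254 CY 0.054 xz 0.055 jaw yaw deg 96.1 gcab -0.4053 0.2954
```

{"name": "apply_moves", "arguments": {"rows": [[[-0.5,-0.6,0.6],0,1]]}}

```text
clock: 6.45
tool_pos: [0.1785, 0.0211, 0.9864]
ee_rot: [0.528, 0.601, -0.434, -0.415]
ft_force: [-4.9, -1.4, -1.0]
opening: 1.001
```

{"name": "apply_moves", "arguments": {"rows": [[[-0.5,-0.6,0.6],0,1]]}}

```text
clock: 6.55
tool_pos: [0.1667, 0.0099, 0.9898]
ee_rot: [0.541, 0.6, -0.43, -0.403]
ft_force: [-0.8, 0.4, 1.1]
opening: 0.998
```

```bash
python3 st.py
```

```text
tcp [0.1667 0.0099 0.9898] j [-0.678 -0.065  0.22   0.567  2.711 -1.787] t 6.55 op 0.998 F [-0.8  0.4  1.1]
[[-0.09, 0.302, -0.949], [0.996, 0.045, -0.08], [0.018, -0.952, -0.305]] g [0.221  0.0179 0.8184]
tilt along CX 0.305 CY 0.014 xz 0.018 jaw yaw deg 95.1 gcab -0.4288 0.2636
```

{"name": "apply_moves", "arguments": {"rows": [[[0.8,0.3,-0.5],0,1],[[1.5,0.5,-1],0,1],[[1.5,0.5,-1],0,1]]}}

```text
clock: 6.85
tool_pos: [0.2028, 0.0588, 0.9841]
ee_rot: [0.544, 0.597, -0.425, -0.409]
ft_force: [0.8, -1.3, -0.2]
opening: 1.003
```

{"name": "apply_moves", "arguments": {"rows": [[[0,-0.6,0.7],0,1]]}}

```text
clock: 6.95
tool_pos: [0.1709, 0.0567, 0.9872]
ee_rot: [0.516, 0.616, -0.44, -0.4]
ft_force: [-0.7, -1.7, -0.4]
opening: 0.999
```

{"name": "apply_moves", "arguments": {"rows": [[[-0.2,-0.6,0.7],0,1]]}}

```text
clock: 7.05
tool_pos: [0.1374, 0.0521, 0.9923]
ee_rot: [0.535, 0.608, -0.431, -0.397]
ft_force: [-2.3, -1.3, -0.2]
opening: 1.0
```

```bash
python3 st.py
```

```text
tcp [0.1374 0.0521 0.9923] j [-0.413 -0.093  0.22   0.433  2.711 -1.672] t 7.05 op 1.0 F [-2.3 -1.3 -0.2]
[[-0.112, 0.308, -0.945], [0.993, 0.056, -0.1], [0.022, -0.95, -0.313]] g [0.193  0.0621 0.8213]
tilt along CX 0.312 CY 0.025 xz 0.022 jaw yaw deg 96.4 gcab -0.4523 0.3104
```

{"name": "apply_moves", "arguments": {"rows": [[[-0.2,-0.6,0.7],0,1]]}}

```text
clock: 7.15
tool_pos: [0.1115, 0.0604, 0.9941]
ee_rot: [0.56, 0.592, -0.422, -0.398]
ft_force: [1.0, 0.5, 0.9]
opening: 1.001
```

```bash
python3 st.py
```

```text
tcp [0.1115 0.0604 0.9941] j [-0.311 -0.118  0.221  0.282  2.711 -1.664] t 7.15 op 1.001 F [1.  0.5 0.9]
[[-0.057, 0.327, -0.943], [0.998, 0.017, -0.055], [-0.002, -0.945, -0.327]] g [0.1703 0.0635 0.824 ]
tilt along CX 0.327 CY -0.016 xz -0.002 jaw yaw deg 93.3 gcab -0.4747 0.314
```

{"name": "apply_moves", "arguments": {"rows": [[[0.3,0.3,-0.9],0,1],[[0.5,0.7,-1.9],0,1],[[0.5,0.7,-1.9],0,1]]}}

```text
clock: 7.45
tool_pos: [0.207, 0.0946, 0.9833]
ee_rot: [0.553, 0.6, -0.425, -0.392]
ft_force: [0.3, -1.0, 0.6]
opening: 1.002
```

```bash
python3 st.py
```

```text
tcp [0.207  0.0946 0.9833] j [ 0.134  0.003  0.222 -0.033  2.579 -1.548] t 7.45 op 1.002 F [ 0.3 -1.   0.6]
[[-0.081, 0.331, -0.94], [0.997, 0.027, -0.076], [-0.0, -0.943, -0.332]] g [0.2666 0.0994 0.8135]
tilt along CX 0.332 CY -0.006 xz -0.0 jaw yaw deg 94.6 gcab -0.3753 0.3401
```

{"name": "apply_moves", "arguments": {"rows": [[[0,-0.6,0.7],0,1]]}}

```text
clock: 7.55
tool_pos: [0.1768, 0.0915, 0.9854]
ee_rot: [0.55, 0.597, -0.429, -0.395]
ft_force: [1.3, 0.3, -1.0]
opening: 0.999
```

{"name": "apply_moves", "arguments": {"rows": [[[0,-0.6,0.7],0,1]]}}

```text
clock: 7.65
tool_pos: [0.1208, 0.0849, 0.9927]
ee_rot: [0.554, 0.6, -0.424, -0.392]
ft_force: [-0.8, 0.6, 0.5]
opening: 0.999
```

{"name": "apply_moves", "arguments": {"rows": [[[0,-0.6,0.7],0,1]]}}

```text
clock: 7.75
tool_pos: [0.0726, 0.0788, 0.9954]
ee_rot: [0.556, 0.602, -0.42, -0.39]
ft_force: [-0.8, 0.2, 0.1]
opening: 0.997
```

```bash
python3 st.py
```

```text
tcp [0.0726 0.0788 0.9954] j [ 0.237 -0.123  0.22  -0.119  2.694 -1.527] t 7.75 op 0.997 F [-0.8  0.2  0.1]
[[-0.077, 0.342, -0.937], [0.997, 0.03, -0.071], [0.004, -0.939, -0.343]] g [0.1341 0.0842 0.8264]
tilt along CX 0.343 CY -0.004 xz 0.004 jaw yaw deg 94.4 gcab -0.5086 0.3383
```

{"name": "apply_moves", "arguments": {"rows": [[[0,-0.6,0.7],0,1]]}}

```text
clock: 7.85
tool_pos: [0.0528, 0.0761, 0.9957]
ee_rot: [0.557, 0.602, -0.418, -0.391]
ft_force: [0.2, -0.0, 0.8]
opening: 1.0
```

{"name": "apply_moves", "arguments": {"rows": [[[0,-0.7,0.5],0,1]]}}

```text
clock: 7.95
tool_pos: [0.0451, 0.0762, 0.9955]
ee_rot: [0.556, 0.602, -0.418, -0.391]
ft_force: [-0.2, -0.6, -0.4]
opening: 1.0
```

```bash
python3 st.py
```

```text
tcp [0.0451 0.0762 0.9955] j [ 0.6   -0.124  0.22  -0.405  2.704 -1.442] t 7.95 op 1.0 F [-0.2 -0.6 -0.4]
[[-0.075, 0.343, -0.936], [0.997, 0.032, -0.069], [0.006, -0.939, -0.344]] g [0.1068 0.082  0.8265]
tilt along CX 0.344 CY -0.002 xz 0.006 jaw yaw deg 94.3 gcab -0.5361 0.3388
```

```bash
cat >> h.py <<'E'
def plan(G,up=0.0,yaw=None):
    """shift units to put grasp point at G after going back `up` m along tool axis; yaw: desired jaw azimuth (deg)"""
    s,M,g=grasp(); G=np.array(G,float)-up*M[:,1]
    turn=0
    if yaw is not None:
        # turn about tool y (unit 8deg): find angle giving jaw azimuth
        best=None
        for a in np.arange(-180,180,.1):
            x=(M@Rot.from_rotvec([0,np.radians(a),0]).as_matrix())[:,0]
            e=(np.degrees(np.arctan2(x[1],x[0]))-yaw+90)%180-90
            if best is None or abs(e)+abs(a)*1e-3<best[0]: best=(abs(e)+abs(a)*1e-3,a)
        turn=best[1]/8
    d=M.T@(G-g)/.05
    print('shift',d.round(2),'turn',round(turn,2),'dist',np.linalg.norm(G-g).round(3),'clock',s['clock'])
    return d,turn
E
python3 - <<'E'
from h import *
H=cab(-138,101,255);print(H)
plan(H,0.12)
E
```

```text
[ 0.52659184 -0.11480608  0.255     ]
shift [-4.63 11.08 -3.66] turn 0 dist 0.628 clock 7.95
```

{"name": "apply_moves", "arguments": {"rows": [[[-0.4,0.9,-0.3],0,1],[[-0.8,1.8,-0.6],0,1],[[-1.2,2.7,-0.9],0,1],[[-1.5,3.6,-1.2],0,1],[[-1.9,4.6,-1.5],0,1],[[-2.3,5.5,-1.8],-0.2,1],[[-2.7,6.4,-2.1],-0.2,1],[[-3.1,7.3,-2.4],-0.2,1],[[-3.5,8.2,-2.7],-0.2,1],[[-3.9,9.1,-3],-0.2,1],[[-4.2,10,-3.3],-0.2,1],[[-4.6,10.9,-3.6],-0.2,1]]}}

```text
clock: 9.15
tool_pos: [0.2669, -0.0343, 0.7328]
ee_rot: [0.551, 0.607, -0.429, -0.38]
ft_force: [-0.2, -0.9, 0.6]
opening: 0.999
```

```bash
python3 st.py; python3 -c "
from h import *
plan(cab(-138,101,255),.1)
cam('wrist','w1.png');cam('side','s1.png')"
```

```text
tcp [ 0.2669 -0.0343  0.7328] j [-0.537 -0.313  1.314  0.206  1.844 -2.129] t 9.15 op 0.999 F [-0.2 -0.9  0.6]
[[-0.104, 0.342, -0.934], [0.994, 0.025, -0.102], [-0.011, -0.939, -0.343]] g [ 0.3285 -0.0297  0.5637]
tilt along CX 0.343 CY -0.009 xz -0.011 jaw yaw deg 96.0 gcab -0.3266 0.2055
shift [-2.04  5.11 -1.41] turn 0 dist 0.284 clock 9.15
```

```bash
python3 - <<'E'
from h import *
w=cam('wrist');s=cam('side');t=cam('top')
import pickle;pickle.dump((w,s,t),open('c2.pkl','wb'))
a=cv2.resize(w['frame'][140:225,215:315],None,fx=8,fy=8,interpolation=cv2.INTER_CUBIC);cv2.imwrite('pics/wh.png',a[:600])
b=cv2.resize(t['frame'][140:190,340:400],None,fx=8,fy=8,interpolation=cv2.INTER_CUBIC)
c=cv2.resize(s['frame'][215:265,255:305],None,fx=8,fy=8,interpolation=cv2.INTER_CUBIC)
cv2.imwrite('pics/sh.png',np.hstack([b[:400,:400],c])[:600,:800])
E
python3 - <<'E'
from h import *
import pickle
w,s,t=pickle.load(open('c2.pkl','rb'))
P=tri(w,[(247.7,206.1)],s,[(269.2,228.1)])
# knob head front centre wrist (675,465)->;side head
P2=tri(w,[(215+675/8-.4,140+465/8-.4)],s,[(255+337/8-.4,215+132/8-.4)])
# column front-left top etc: door top corner
for p in np.r_[P,P2]: print(p.round(4),((p[:3]-CO)@CX*1000).round(1),((p[:3]-CO)@CY*1000).round(1))
E
```

```text
[ 0.525  -0.1182  0.2706  0.0049] -140.0 97.8
[ 0.5328 -0.0444  0.2277  0.0056] -124.8 170.5
```

{"name": "apply_moves", "arguments": {"rows": [[[-0.3,0.9,-0.2],0,0.06],[[-0.7,1.7,-0.5],0,0.06],[[-1,2.6,-0.7],0,0.06],[[-1.4,3.4,-1],0,0.06],[[-1.7,4.3,-1.2],0,0.06],[[-2,5.1,-1.4],0,0.06],[[-2,5.1,-1.4],0,0.06],[[-2,5.1,-1.4],0,0.06]]}}

```text
clock: 10.2
tool_pos: [0.432, -0.1184, 0.5195]
ee_rot: [0.548, 0.609, -0.43, -0.38]
ft_force: [0.3, 0.4, 0.9]
opening: 0.528
```

```bash
python3 st.py; python3 -c "
from h import *
plan(cab(-138,100,255),0)
cam('wrist','w2.png')"
```

```text
tcp [ 0.432  -0.1184  0.5195] j [-0.506 -0.062  1.647  0.201  1.27  -2.221] t 10.2 op 0.528 F [0.3 0.4 0.9]
[[-0.11, 0.341, -0.934], [0.994, 0.029, -0.107], [-0.009, -0.94, -0.342]] g [ 0.4934 -0.1131  0.3504]
tilt along CX 0.342 CY -0.005 xz -0.009 jaw yaw deg 96.3 gcab -0.1709 0.106
shift [-0.11  2.02  0.03] turn 0 dist 0.101 clock 10.2
```

{"name": "apply_moves", "arguments": {"rows": [[[-0.1,0.7,0],0,0.06],[[-0.1,1.4,0],0,0.06],[[-0.1,2,0],0,0.06],[[-0.1,2,0],0,0.06]]}}

```text
clock: 10.65
tool_pos: [0.4659, -0.1193, 0.4226]
ee_rot: [0.546, 0.609, -0.431, -0.382]
ft_force: [-0.1, 0.6, -0.4]
opening: 0.53
```

```bash
python3 st.py; python3 -c "
from h import *
cam('wrist','w3.png')"
```

```text
tcp [ 0.4659 -0.1193  0.4226] j [-0.468  0.035  1.788  0.211  1.034 -2.235] t 10.65 op 0.53 F [-0.1  0.6 -0.4]
[[-0.112, 0.336, -0.935], [0.994, 0.032, -0.107], [-0.006, -0.941, -0.338]] g [ 0.5264 -0.1136  0.2532]
tilt along CX 0.338 CY -0.002 xz -0.006 jaw yaw deg 96.4 gcab -0.1381 0.1022
```

{"name": "apply_moves", "arguments": {"rows": [[[0,0,0],0,-1],[[0,0,0],0,-1],[[0,0,0],0,-1],[[0,0,0],0,-1],[[0,0,0],0,-1],[[0,0,0],0,-1]], "squeeze": 12}}

```text
clock: 11.3
tool_pos: [0.4668, -0.1224, 0.4238]
ee_rot: [0.549, 0.607, -0.433, -0.378]
ft_force: [-1.3, -9.5, 2.3]
opening: 0.114
```

```bash
python3 - <<'E'
from h import *
s,M,g=grasp();print(s['opening']*94,s['ft_force'])
hinge=cab(-93,-211,0)[:2]
# arc: offset of handle from hinge in door frame: along .312, outward .043
def pos(q):
    c=lambda a:np.array([np.cos(a),np.sin(a)])
    # door y direction at q: CY rotated about z: opening swings toward -CX => rotate CY by +q (ccw: CY->-CX)
    a0=np.arctan2(CY[1],CY[0])+q; yd=c(a0); out=c(a0+np.pi/2)
    return hinge+.312*yd+.043*out
p0=pos(0);print(p0,g)
for q in np.arange(0,1.65,.15):
    D=np.r_[pos(q)-p0,0]; print(round(q,2),(M.T@D/.05).round(2), g[:2]+D[:2])
E
```

```text
10.705811291663887 [-1.26861781 -9.46168564  2.32071005]
[ 0.52858182 -0.11460609] [ 0.52796671 -0.11840192  0.25458202]
0.0 [0. 0. 0.] [ 0.52796671 -0.11840192]
0.15 [-0.19 -0.31  0.87] [ 0.48304905 -0.13289554]
0.3 [-0.51 -0.61  1.71] [ 0.44080167 -0.15393883]
0.45 [-0.97 -0.88  2.49] [ 0.40217335 -0.18105919]
0.6 [-1.54 -1.13  3.2 ] [ 0.3680316  -0.21364756]
0.75 [-2.22 -1.34  3.82] [ 0.33914318 -0.25097208]
0.9 [-2.99 -1.52  4.34] [ 0.31615684 -0.29219452]
1.05 [-3.83 -1.65  4.74] [ 0.29958882 -0.3363891 ]
1.2 [-4.72 -1.73  5.03] [ 0.2898112  -0.38256333]
1.35 [-5.65 -1.77  5.18] [ 0.28704356 -0.42968022]
1.5 [-6.6  -1.76  5.21] [ 0.29134806 -0.47668162]
```

{"name": "apply_moves", "arguments": {"rows": [[[-0.1,-0.1,0.3],0,-1],[[-0.15,-0.2,0.6],0.1,-1],[[-0.2,-0.3,0.9],0.3,-1],[[-0.3,-0.4,1.2],0.4,-1],[[-0.4,-0.5,1.45],0.6,-1],[[-0.5,-0.6,1.7],0.8,-1],[[-0.65,-0.7,1.97],1,-1],[[-0.8,-0.8,2.23],1.1,-1],[[-0.97,-0.88,2.49],1.3,-1]]}}

```text
clock: 12.2
tool_pos: [0.3409, -0.1848, 0.4234]
ee_rot: [0.587, 0.57, -0.379, -0.432]
ft_force: [4.4, -5.7, -1.4]
opening: 0.145
```

```bash
python3 st.py; python3 - <<'E'
from h import *
cam('side','s3.png');cam('wrist','w4.png')
E
```

```text
tcp [ 0.3409 -0.1848  0.4234] j [-0.811 -0.107  1.921  0.299  1.117 -2.415] t 12.2 op 0.145 F [ 4.4 -5.7 -1.4]
[[0.062, 0.343, -0.937], [0.997, 0.024, 0.075], [0.048, -0.939, -0.34]] g [ 0.4026 -0.1805  0.2544]
tilt along CX 0.343 CY -0.011 xz 0.048 jaw yaw deg 86.4 gcab -0.268 0.048
```

```bash
cat > arc.py <<'E'
from h import *
import sys
s,M,g=grasp()
hinge=cab(-93,-211,0)[:2]
def pos(q):
    c=lambda a:np.array([np.cos(a),np.sin(a)])
    a0=np.arctan2(CY[1],CY[0])+q
    return hinge+.312*c(a0)+.043*c(a0+np.pi/2)
qs=np.linspace(0,1.8,1801);i=np.argmin([np.linalg.norm(pos(q)-g[:2]) for q in qs]);q0=qs[i];print('q0',q0,np.linalg.norm(pos(q0)-g[:2]))
for q in np.arange(q0+.06,q0+.75,.06):
    D=np.r_[pos(q)-g[:2],.2545-g[2]];print(q.round(2),(M.T@D/.05).round(2).tolist())
E
python3 arc.py
```

```text
q0 0.46 0.0022907834375191435
0.52 [-0.24, -0.12, 0.28]
0.58 [-0.52, -0.21, 0.51]
0.64 [-0.82, -0.3, 0.72]
0.7 [-1.13, -0.39, 0.91]
0.76 [-1.45, -0.47, 1.09]
0.82 [-1.79, -0.55, 1.25]
0.88 [-2.13, -0.61, 1.39]
0.94 [-2.49, -0.67, 1.51]
1.0 [-2.85, -0.73, 1.61]
1.06 [-3.21, -0.78, 1.69]
1.12 [-3.58, -0.81, 1.74]
1.18 [-3.96, -0.85, 1.78]
```

{"name": "apply_moves", "arguments": {"rows": [[[-0.2,-0.1,0.25],0.3,-1],[[-0.5,-0.2,0.5],0.6,-1],[[-0.8,-0.3,0.7],0.9,-1],[[-1.1,-0.4,0.9],1.2,-1],[[-1.45,-0.5,1.1],1.5,-1],[[-1.8,-0.55,1.25],1.8,-1],[[-2.1,-0.6,1.4],2,-1],[[-2.5,-0.7,1.5],2.2,-1]]}}

```text
clock: 13.1
tool_pos: [0.248, -0.3, 0.4223]
ee_rot: [0.631, 0.498, -0.287, -0.521]
ft_force: [-12.2, 6.2, -1.0]
opening: 0.134
```

```bash
python3 st.py; python3 arc.py|head -1; python3 - <<'E'
from h import *
cam('top','t5.png');cam('wrist','w5.png')
E
```

```text
tcp [ 0.248  -0.3     0.4223] j [-1.224 -0.065  1.885  0.346  1.261 -2.517] t 13.1 op 0.134 F [-12.2   6.2  -1. ]
[[0.338, 0.329, -0.881], [0.928, 0.04, 0.371], [0.157, -0.943, -0.292]] g [ 0.3072 -0.2928  0.2525]
tilt along CX 0.332 CY 0.007 xz 0.157 jaw yaw deg 70.0 gcab -0.374 -0.0542
q0 0.925 0.006876376043123502
```

{"name": "apply_moves", "arguments": {"rows": [[[0,0,0],0,-0.45],[[0,0,0],0,-0.45],[[0,0,0],0,-0.45],[[0,-0.8,0],0,-0.45],[[0,-1.6,0],0,-0.45],[[0,-2.4,0],0,-0.45],[[0,-2.4,0],0,-0.45]]}}

```text
clock: 13.9
tool_pos: [0.2096, -0.3068, 0.5408]
ee_rot: [0.638, 0.497, -0.286, -0.514]
ft_force: [-0.5, -0.5, -0.6]
opening: 0.276
```

```bash
python3 st.py; python3 - <<'E'
from h import *
t=cam('top','t6.png');cam('wrist','w6.png')
cv2.imwrite('pics/t6c.png',cv2.resize(t['frame'][120:270,380:520],None,fx=4,fy=4,interpolation=cv2.INTER_CUBIC))
E
```

```text
tcp [ 0.2096 -0.3068  0.5408] j [-1.339 -0.14   1.662  0.343  1.56  -2.527] t 13.9 op 0.276 F [-0.5 -0.5 -0.6]
[[0.342, 0.34, -0.876], [0.928, 0.022, 0.371], [0.146, -0.94, -0.308]] g [ 0.2708 -0.3028  0.3716]
tilt along CX 0.341 CY -0.012 xz 0.146 jaw yaw deg 69.8 gcab -0.4113 -0.0604
```

```bash
cat > push.py <<'E'
from h import *
s,M,g=grasp()
hinge=cab(-93,-211,0)[:2]
c=lambda a:np.array([np.cos(a),np.sin(a)])
def P(q,r=.25,off=.03,z=.22):
    a0=np.arctan2(CY[1],CY[0])+q
    return np.r_[hinge+r*c(a0)-off*c(a0+np.pi/2),z]
def sh(X): return (M.T@(X-g)/.05).round(2).tolist()
E
python3 - <<'E'
from push import *
A=P(.93,off=.09,z=.37);print('A',A,sh(A));B=P(.93,off=.09);print('B',B,sh(B))
for q in np.arange(.8,1.75,.1):print(q.round(2),P(q).round(3),sh(P(q)))
E
```

```text
A [ 0.43454064 -0.21490856  0.37      ] [2.72, 1.11, -2.25]
B [ 0.43454064 -0.21490856  0.22      ] [2.26, 3.93, -1.34]
0.8 [ 0.425 -0.242  0.22 ] [1.7, 3.85, -1.38]
0.9 [ 0.408 -0.26   0.22 ] [1.24, 3.72, -1.22]
1.0 [ 0.393 -0.281  0.22 ] [0.76, 3.61, -1.11]
1.1 [ 0.38  -0.302  0.22 ] [0.27, 3.51, -1.04]
1.2 [ 0.37  -0.325  0.22 ] [-0.22, 3.42, -1.02]
1.3 [ 0.361 -0.349  0.22 ] [-0.72, 3.35, -1.05]
1.4 [ 0.355 -0.373  0.22 ] [-1.21, 3.3, -1.13]
1.5 [ 0.352 -0.398  0.22 ] [-1.7, 3.26, -1.25]
1.6 [ 0.351 -0.423  0.22 ] [-2.17, 3.24, -1.42]
1.7 [ 0.352 -0.448  0.22 ] [-2.63, 3.23, -1.64]
```

{"name": "apply_moves", "arguments": {"rows": [[[0.7,0.2,-0.6],0,-1],[[1.4,0.5,-1.2],0,-1],[[2.1,0.8,-1.8],0,-1],[[2.7,1.1,-2.25],0,-1],[[2.6,1.9,-2],0,-1],[[2.4,2.8,-1.7],0,-1],[[2.3,3.6,-1.4],0,-1],[[2.3,3.9,-1.35],0,-1],[[1.9,3.85,-1.35],0,-1]]}}

```text
clock: 14.9
tool_pos: [0.3659, -0.234, 0.385]
ee_rot: [0.63, 0.499, -0.286, -0.521]
ft_force: [0.8, -0.7, -0.5]
opening: 0.004
```

```bash
python3 st.py; python3 - <<'E'
from push import *
for q in np.arange(.8,1.75,.1):print(q.round(2),sh(P(q)))
cam('wrist','w7.png')
E
```

```text
tcp [ 0.3659 -0.234   0.385 ] j [-0.854  0.01   1.911  0.325  1.049 -2.19 ] t 14.9 op 0.004 F [ 0.8 -0.7 -0.5]
[[0.338, 0.331, -0.881], [0.927, 0.042, 0.372], [0.16, -0.943, -0.293]] g [ 0.4254 -0.2265  0.2153]
tilt along CX 0.333 CY 0.008 xz 0.16 jaw yaw deg 70.0 gcab -0.2498 0.0
0.8 [-0.27, -0.1, -0.14]
0.9 [-0.73, -0.23, 0.02]
1.0 [-1.21, -0.35, 0.14]
1.1 [-1.69, -0.45, 0.2]
1.2 [-2.19, -0.54, 0.22]
1.3 [-2.69, -0.61, 0.19]
1.4 [-3.18, -0.67, 0.12]
1.5 [-3.67, -0.72, -0.01]
1.6 [-4.14, -0.75, -0.17]
1.7 [-4.6, -0.76, -0.39]
```

{"name": "apply_moves", "arguments": {"rows": [[[0,-0.7,0.1],0,-1],[[-0.4,-0.8,0.2],0,-1],[[-0.8,-0.9,0.3],0,-1],[[-1.2,-1,0.3],0,-1],[[-1.7,-1.05,0.4],0,-1],[[-2.2,-1.15,0.4],0,-1],[[-2.7,-1.2,0.4],0,-1],[[-3.2,-1.3,0.3],0,-1],[[-3.7,-1.3,0.2],0,-1],[[-4.1,-1.35,0],0,-1],[[-4.6,-1.35,-0.2],0,-1]]}}

```text
clock: 16.05
tool_pos: [0.2748, -0.4564, 0.4206]
ee_rot: [0.634, 0.499, -0.285, -0.518]
ft_force: [-0.3, 0.2, 0.3]
opening: 0.005
```

```bash
python3 st.py; python3 - <<'E'
from push import *
t=cam('top','t8.png')
E
```

```text
tcp [ 0.2748 -0.4564  0.4206] j [-1.281  0.173  1.633  0.355  1.286 -2.568] t 16.05 op 0.005 F [-0.3  0.2  0.3]
[[0.341, 0.337, -0.878], [0.927, 0.034, 0.373], [0.156, -0.941, -0.301]] g [ 0.3356 -0.4503  0.2512]
tilt along CX 0.339 CY 0.0 xz 0.156 jaw yaw deg 69.8 gcab -0.3616 -0.2137
```

```bash
python3 - <<'E'
from h import *
print(cab(-35,24,0),cab(-165,24,150))
plan(cab(-200,24,180),0,95.7)
E
```

```text
[ 0.63677547 -0.18112025  0.        ] [ 0.50742708 -0.19412009  0.15      ]
shift [ 5.51  2.4  -0.04] turn -3.43 dist 0.301 clock 16.1
```

{"name": "apply_moves", "arguments": {"rows": [[[0.9,0,0],-0.5,-0.2],[[1.8,0.2,0],-1,0],[[2.7,0.5,0],-1.6,0.19],[[3.6,1,0],-2.2,0.19],[[4.5,1.6,0],-2.8,0.19],[[5.3,2.2,0],-3.4,0.19],[[5.5,2.4,0],-3.4,0.19],[[5.5,2.4,0],-3.4,0.19]]}}

```text
clock: 16.9
tool_pos: [0.4084, -0.1944, 0.3483]
ee_rot: [0.547, 0.607, -0.427, -0.387]
ft_force: [0.1, -1.3, -0.3]
opening: 0.594
```

```bash
python3 st.py; python3 - <<'E'
from h import *
import pickle
d={n:cam(n,n+'9.png') for n in('wrist','side','top')}
pickle.dump(d,open('c3.pkl','wb'))
E
```

```text
tcp [ 0.4084 -0.1944  0.3483] j [-0.703  0.063  1.956  0.314  0.907 -2.545] t 16.9 op 0.594 F [ 0.1 -1.3 -0.3]
[[-0.103, 0.333, -0.937], [0.995, 0.036, -0.096], [0.002, -0.942, -0.335]] g [ 0.4684 -0.1878  0.1787]
tilt along CX 0.335 CY 0.003 xz 0.002 jaw yaw deg 95.9 gcab -0.2032 0.0342
```

```bash
python3 - <<'E'
import cv2
w=cv2.imread('pics/wrist9.png');cv2.imwrite('pics/w9c.png',cv2.resize(w[215:325,230:360],None,fx=6,fy=6,interpolation=cv2.INTER_CUBIC)[:600])
E
python3 - <<'E'
from h import *
import pickle
d=pickle.load(open('c3.pkl','rb'));w,s=d['wrist'],d['side']
W=np.array([(410,403),(570,403),(578,538),(425,540)])/6-.45+[230,215]
S_=np.array([(158,138),(235,122),(255,212),(180,228)])/8-.45+[235,262]
P=tri(w,W,s,S_)
for p in P: print(p.round(4),((p[:3]-CO)@CX*1000).round(1),((p[:3]-CO)@CY*1000).round(1))
# lip corners of bay3 in wrist, at z .038: inner near-left(362,160), near-right (635,160)
Q=onz(w,np.array([(362,160),(635,160),(250,140),(665,120)])/6-.45+[230,215],.038)
for p in Q: print('lip',((p-CO)@CX*1000).round(1),((p-CO)@CY*1000).round(1))
for zz in (.070,.073):
  for p in onz(w,W,zz):print(zz,((p-CO)@CX*1000).round(1),((p-CO)@CY*1000).round(1))
E
```

```text
[ 0.6217 -0.1961  0.0642  0.0023] -51.5 10.6
[ 0.6199 -0.1674  0.063   0.006 ] -50.4 39.4
[ 0.6559 -0.1627  0.0628  0.0046] -14.2 40.4
[ 0.6579 -0.1911  0.064   0.0023] -15.0 11.9
lip -82.3 1.0
lip -82.3 47.4
lip -86.8 -17.7
lip -91.4 52.3
0.07 -58.1 10.0
0.07 -58.1 36.3
0.07 -23.3 37.9
0.07 -22.8 11.3
0.073 -61.6 10.3
0.073 -61.6 36.2
0.073 -27.2 37.8
0.073 -26.7 11.6
```

```bash
python3 - <<'E'
from h import *
plan(cab(-130,25,60));plan(cab(-59,25,60))
E
```

```text
shift [-0.07  2.78 -0.54] turn 0 dist 0.142 clock 17.05
shift [-0.07  3.26 -1.88] turn 0 dist 0.188 clock 17.05
```

{"name": "apply_moves", "arguments": {"rows": [[[0,0.7,-0.1],0,0.19],[[0,1.5,-0.3],0,0.19],[[-0.1,2.2,-0.4],0,0.19],[[-0.1,2.8,-0.55],0,0.19],[[-0.1,2.8,-0.55],0,0.19],[[-0.1,2.8,-0.55],0,0.19]]}}

```text
clock: 17.65
tool_pos: [0.4823, -0.1972, 0.2286]
ee_rot: [0.55, 0.605, -0.427, -0.386]
ft_force: [0.2, 0.3, 0.3]
opening: 0.595
```

```bash
python3 st.py; python3 - <<'E'
from h import *
plan(cab(-59,25,60))
cam('wrist','w10.png')
E
```

```text
tcp [ 0.4823 -0.1972  0.2286] j [-0.602  0.306  2.007  0.396  0.596 -2.574] t 17.65 op 0.595 F [0.2 0.3 0.3]
[[-0.097, 0.338, -0.936], [0.995, 0.03, -0.092], [-0.003, -0.941, -0.339]] g [ 0.543  -0.1917  0.0592]
tilt along CX 0.339 CY -0.003 xz -0.003 jaw yaw deg 95.6 gcab -0.1294 0.0228
shift [ 0.05  0.46 -1.33] turn 0 dist 0.07 clock 17.65
```

{"name": "apply_moves", "arguments": {"rows": [[[0,0.1,-0.3],0,0.19],[[0,0.2,-0.6],0,0.19],[[0,0.3,-0.9],0,0.19],[[0.03,0.4,-1.15],0,0.19],[[0.03,0.46,-1.33],0,0.19],[[0.03,0.46,-1.33],0,0.19]]}}

```text
clock: 18.3
tool_pos: [0.5532, -0.1879, 0.2303]
ee_rot: [0.551, 0.606, -0.427, -0.384]
ft_force: [0.3, -0.4, 0.8]
opening: 0.594
```

```bash
python3 st.py; python3 - <<'E'
from h import *
cam('wrist','w11.png');s=cam('side');t=cam('top')
a=cv2.resize(s['frame'][200:310,180:320],None,fx=5,fy=5,interpolation=cv2.INTER_CUBIC);cv2.imwrite('pics/s11.png',a)
E
```

```text
tcp [ 0.5532 -0.1879  0.2303] j [-0.51   0.377  1.876  0.334  0.624 -2.427] t 18.3 op 0.594 F [ 0.3 -0.4  0.8]
[[-0.099, 0.34, -0.935], [0.995, 0.03, -0.094], [-0.004, -0.94, -0.341]] g [ 0.6143 -0.1826  0.0611]
tilt along CX 0.341 CY -0.004 xz -0.004 jaw yaw deg 95.7 gcab -0.0575 0.0248
```

{"name": "apply_moves", "arguments": {"rows": [[[0,0,0],0,-1],[[0,0,0],0,-1],[[0,0,0],0,-1],[[0,0,0],0,-1],[[0,0,0],0,-1]], "squeeze": 40}}

```text
clock: 18.95
tool_pos: [0.552, -0.1878, 0.2292]
ee_rot: [0.55, 0.606, -0.427, -0.385]
ft_force: [-1.8, -1.4, 0.9]
opening: 0.419
```

```bash
python3 st.py; python3 - <<'E'
from h import *
w=cam('wrist','w12.png')
import pickle;pickle.dump(w,open('w12.pkl','wb'))
# world vertical +15mm then out
s,M,g=grasp()
print((M.T@np.array([0,0,.018])/.05).round(2),(M.T@(np.array([0,0,.018])-CX*.1)/.05).round(2))
E
```

```text
tcp [ 0.552  -0.1878  0.2292] j [-0.511  0.377  1.878  0.334  0.624 -2.427] t 18.95 op 0.419 F [-1.8 -1.4  0.9]
[[-0.098, 0.337, -0.936], [0.995, 0.031, -0.094], [-0.003, -0.941, -0.339]] g [ 0.6127 -0.1823  0.0599]
tilt along CX 0.339 CY -0.003 xz -0.003 jaw yaw deg 95.6 gcab -0.0591 0.0253
[-0.   -0.34 -0.12] [-0.   -1.02  1.76]
```

{"name": "apply_moves", "arguments": {"rows": [[[0,-0.1,-0.03],0,-1],[[0,-0.2,-0.07],0,-1],[[0,-0.24,0.1],0,-1],[[0,-0.4,0.35],0,-1],[[0,-0.55,0.65],0,-1],[[0,-0.8,1.1],0,-1],[[0,-1.1,1.7],0,-1],[[0,-1.5,2.4],0,-1],[[0,-2.2,3],0,-1],[[0,-2.2,3],0,-1]]}}

```text
clock: 20.0
tool_pos: [0.3723, -0.2023, 0.2845]
ee_rot: [0.551, 0.603, -0.427, -0.387]
ft_force: [-0.1, 0.0, -2.0]
opening: 0.424
```

```bash
python3 st.py; python3 - <<'E'
from h import *
cam('wrist','w13.png');cam('side','s13.png');cam('top','t13.png')
E
```

```text
tcp [ 0.3723 -0.2023  0.2845] j [-0.78   0.099  2.108  0.385  0.744 -2.705] t 20.0 op 0.424 F [-0.1  0.  -2. ]
[[-0.093, 0.334, -0.938], [0.996, 0.027, -0.089], [-0.005, -0.942, -0.335]] g [ 0.4325 -0.1975  0.1149]
tilt along CX 0.335 CY -0.007 xz -0.005 jaw yaw deg 95.3 gcab -0.2399 0.0281
```

```bash
python3 - <<'E'
from h import *
import pickle
s=cam('side');t=cam('top');pickle.dump((s,t),open('c4.pkl','wb'))
a=cv2.resize(s['frame'][190:280,390:480],None,fx=6,fy=6,interpolation=cv2.INTER_CUBIC);cv2.imwrite('pics/rs.png',a)
b=cv2.resize(t['frame'][130:220,165:255],None,fx=6,fy=6,interpolation=cv2.INTER_CUBIC);cv2.imwrite('pics/rt.png',b)
E
cat > tray.py <<'E'
from h import *
import pickle
s,t=pickle.load(open('c4.pkl','rb'))
A=np.array([(122,283),(237,408),(305,125),(425,245)])/6-.42+[165,130]
B=np.array([(405,228),(272,128),(265,405),(128,298)])/6-.42+[390,190]
print(tri(s,B,t,A).round(4))
pa=onz(t,A,.076);pb=onz(s,B,.076);P=(pa+pb)/2
print(np.linalg.norm(pa-pb,axis=1).round(4))
c=P.mean(0);yv=((P[0]+P[1])-(P[2]+P[3]))/2;xv=((P[0]+P[2])-(P[1]+P[3]))/2
print('c',c.round(4),'ylen',np.linalg.norm(yv),'xlen',np.linalg.norm(xv),'az y',np.degrees(np.arctan2(yv[1],yv[0])),'az x',np.degrees(np.arctan2(xv[1],xv[0])))
u=yv/np.linalg.norm(yv)
print('tray hump side',c+.034*u,'far',c-.034*u)
E
python3 tray.py
```

```text
[[0.5553 0.4663 0.0833 0.0049]
 [0.4888 0.4086 0.0796 0.0062]
 [0.6369 0.3721 0.0751 0.0051]
 [0.5709 0.3097 0.082  0.0074]]
[0.0059 0.0066 0.0053 0.0079]
c [0.5626 0.3903 0.076 ] ylen 0.12767639829279356 xlen 0.08941186143322655 az y 130.05311342590014 az x 42.0416036138964
tray hump side [0.54070253 0.4163595  0.076     ] far [0.58446036 0.36430902 0.076     ]
```

```bash
cat > tr2.py <<'E'
from h import *
import sys
def held(turn_units,axis_off=.026,zoff=-.014,packdir=None):
    """returns tool rotation after turn, pack centre offset (world), pack axes (world)"""
    s,M,g=grasp()
    R0=np.c_[CX,CY,[0,0,1]]
    o=M.T@(CX*axis_off+np.array([0,0,zoff])); A=M.T@R0
    M2=M@Rot.from_rotvec([0,np.radians(8*turn_units),0]).as_matrix()
    return s,M,g,M2@o,M2@A
def lowest(A):
    return min((A@np.array([a*.034,b*.02,c*.02]))[2] for a in(-1,1) for b in(-1,1) for c in(-1,1))
if __name__=='__main__':
    T=np.array(eval(sys.argv[1])); az=float(sys.argv[2])
    best=min(np.arange(-6,1,.05),key=lambda u:abs((lambda A:np.degrees(np.arctan2(A[1,0],A[0,0]))-az)(held(u)[4])))
    s,M,g,o,A=held(best)
    print('turn',best.round(2),'pack az',np.degrees(np.arctan2(A[1,0],A[0,0])).round(1),'xtilt',A[2,0].round(3),'ytilt',A[2,1].round(3),'low',lowest(A).round(4))
    print('shift',(M.T@(T-o-g)/.05).round(2),'grasp at',(T-o).round(3))
E
python3 tr2.py "[0.584,0.364,0.20]" 41; python3 -c "
from h import *
s,M,g=grasp(); print((M.T@np.array([-.02,.2,.1])/.05).round(2))"
```

```text
turn -4.7 pack az 40.9 xtilt -0.069 ytilt -0.204 low -0.026
shift [10.66 -0.77 -4.06] grasp at [0.563 0.35  0.215]
[ 4.01 -1.9  -0.67]
```

```bash
python3 -c "
from tr2 import *
s,M,g=grasp();R0=np.c_[CX,CY,[0,0,1]]
np.savez('pk.npz',o=M.T@(CX*.026+np.array([0,0,-.014])),A=M.T@R0)"
```

{"name": "apply_moves", "arguments": {"rows": [[[0.8,-0.4,-0.1],0,-1],[[1.6,-0.8,-0.2],-0.3,-1],[[2.4,-1.2,-0.4],-0.7,-1],[[3.2,-1.5,-0.5],-1,-1],[[4,-1.9,-0.7],-1.4,-1],[[4.8,-1.9,-1],-1.8,-1],[[5.6,-1.8,-1.4],-2.2,-1],[[6.4,-1.7,-1.8],-2.6,-1],[[7.2,-1.6,-2.2],-3,-1],[[8,-1.4,-2.6],-3.4,-1],[[8.8,-1.3,-3],-3.8,-1],[[9.6,-1.2,-3.4],-4.2,-1]]}}

```text
clock: 21.45
tool_pos: [0.4701, 0.2916, 0.3931]
ee_rot: [0.401, 0.69, -0.57, -0.195]
ft_force: [-0.1, -0.8, -2.4]
opening: 0.423
```

```bash
python3 st.py; cat > tr3.py <<'E'
from h import *
import sys
def tgt(T,az):
    k=np.load('pk.npz');s,M,g=grasp()
    f=lambda u:M@Rot.from_rotvec([0,np.radians(8*u),0]).as_matrix()
    best=min(np.arange(-6,6,.02),key=lambda u:abs((lambda A:np.degrees(np.arctan2(A[1,0],A[0,0]))-az)(f(u)@k['A'])))
    R=f(best);A=R@k['A'];o=R@k['o']
    low=min((A@np.array([a*.034,b*.02,c*.02]))[2] for a in(-1,1) for b in(-1,1) for c in(-1,1))
    A0=M@k['A']
    print('turn',best.round(2),'xt',A[2,0].round(3),'yt',A[2,1].round(3),'low',low.round(4),'shift',(M.T@(np.array(T)-o-g)/.05).round(2),'pack now',(g+M@k['o']).round(4),'az now',np.degrees(np.arctan2(A0[1,0],A0[0,0])).round(1))
if __name__=='__main__': tgt(eval(sys.argv[1]),float(sys.argv[2]))
E
python3 tr3.py "[.584,.364,.17]" 41
python3 -c "
from h import *
cam('wrist','w14.png')"
```

```text
tcp [0.4701 0.2916 0.3931] j [ 0.473  0.174  1.701 -0.154  0.957 -1.716] t 21.45 op 0.423 F [-0.1 -0.8 -2.4]
[[-0.603, 0.332, -0.726], [0.775, 0.028, -0.631], [-0.189, -0.943, -0.274]] g [0.5297 0.2968 0.2234]
tilt along CX 0.333 CY -0.005 xz -0.189 jaw yaw deg 127.9 gcab -0.0937 0.5102
turn -0.48 xt -0.072 yt -0.202 low -0.026 shift [ 0.56  0.97 -0.95] pack now [0.5513 0.31   0.2081] az now 37.4
```

```bash
python3 - <<'E'
from h import *
w=cam('wrist')
import pickle;pickle.dump(w,open('w14.pkl','wb'))
cv2.imwrite('pics/w14c.png',cv2.resize(w['frame'][165:280,330:510],None,fx=4.4,fy=4.4,interpolation=cv2.INTER_CUBIC)[:600,:800])
E
python3 - <<'E'
from h import *
import pickle
w=pickle.load(open('w14.pkl','rb'))
px=np.array([(65,42),(303,52),(403,62),(668,73),(600,376),(370,362)])/4.4-.4+[330,165]
for z in(.07,.076,.082):
    P=onz(w,px,z)[:,:2]
    print(z,P.round(4).tolist())
    print(' widths L,R',np.linalg.norm(P[0]-P[1]).round(4),np.linalg.norm(P[2]-P[3]).round(4),'lens',np.linalg.norm(P[3]-P[4]).round(4),np.linalg.norm(P[2]-P[5]).round(4))
    v=(P[4]+P[5]-P[2]-P[3])/2;u=v/np.linalg.norm(v);print(' az',np.degrees(np.arctan2(u[1],u[0])),'ctrR',P[2:].mean(0),'ctrL',(P[0]+P[1])/2+.041*u)
E
```

```text
0.07 [[0.57, 0.3205], [0.5378, 0.3573], [0.5257, 0.3731], [0.4927, 0.4107], [0.5518, 0.4612], [0.5852, 0.4249]]
 widths L,R 0.0489 0.05 lens 0.0777 0.0789
 az 40.77373890724968 ctrR [0.53887151 0.41746933] ctrL [0.58492202 0.36566198]
0.076 [[0.5669, 0.3189], [0.5354, 0.355], [0.5236, 0.3704], [0.4913, 0.4073], [0.5491, 0.4567], [0.5818, 0.4211]]
 widths L,R 0.0479 0.049 lens 0.0761 0.0772
 az 40.77373890724963 ctrR [0.53644863 0.41387401] ctrL [0.58218114 0.36373248]
0.082 [[0.5638, 0.3174], [0.533, 0.3527], [0.5214, 0.3678], [0.4898, 0.4038], [0.5464, 0.4522], [0.5784, 0.4173]]
 widths L,R 0.0468 0.0479 lens 0.0744 0.0755
 az 40.77373890724961 ctrR [0.53402575 0.41027869] ctrL [0.57944026 0.36180297]
```

```bash
python3 tr3.py "[.583,.3645,.14]" 41;python3 tr3.py "[.583,.3645,.101]" 41
```

```text
turn -0.46 xt -0.066 yt -0.2 low -0.0258 shift [ 0.67  1.53 -0.68] pack now [0.5539 0.3137 0.2089] az now 37.6
turn -0.46 xt -0.066 yt -0.2 low -0.0258 shift [ 0.81  2.26 -0.46] pack now [0.5539 0.3137 0.2089] az now 37.6
```

{"name": "apply_moves", "arguments": {"rows": [[[0.4,0.4,-0.4],-0.2,-1],[[0.7,0.9,-0.7],-0.46,-1],[[0.7,1.5,-0.7],-0.46,-1],[[0.7,1.5,-0.7],-0.46,-1],[[0.75,1.9,-0.57],-0.46,-1],[[0.8,2.15,-0.5],-0.46,-1],[[0.8,2.15,-0.5],-0.46,-1]]}}

```text
clock: 22.25
tool_pos: [0.4991, 0.3375, 0.2912]
ee_rot: [0.384, 0.695, -0.583, -0.174]
ft_force: [0.1, -0.5, -2.9]
opening: 0.424
```

```bash
python3 st.py; python3 tr3.py "[.583,.3645,.099]" 41
python3 -c "
from h import *
cam('wrist','w15.png');s=cam('side');t=cam('top')
a=cv2.resize(s['frame'][190:280,390:480],None,fx=5,fy=5,interpolation=cv2.INTER_CUBIC)
cv2.imwrite('pics/rs2.png',a)"
```

```text
tcp [0.4991 0.3375 0.2912] j [ 0.525  0.335  1.75  -0.209  0.761 -1.663] t 22.25 op 0.424 F [ 0.1 -0.5 -2.9]
[[-0.645, 0.33, -0.689], [0.736, 0.026, -0.676], [-0.205, -0.944, -0.26]] g [0.5584 0.3421 0.1213]
tilt along CX 0.331 CY -0.007 xz -0.205 jaw yaw deg 131.2 gcab -0.0606 0.5525
turn -0.06 xt -0.075 yt -0.203 low -0.0261 shift [ 0.1   0.16 -0.13] pack now [0.5792 0.3562 0.1057] az now 40.5
```

{"name": "apply_moves", "arguments": {"rows": [[[0.1,0.05,-0.15],0,-1],[[0.1,0.15,-0.13],0,-1],[[0.1,0.18,-0.12],0,-1],[[0.1,0.18,-0.12],0,-1]]}}

```text
clock: 22.8
tool_pos: [0.5039, 0.3461, 0.2845]
ee_rot: [0.384, 0.696, -0.582, -0.173]
ft_force: [-0.2, 0.1, -2.1]
opening: 0.424
```

```bash
python3 st.py; python3 tr3.py "[.583,.3645,.099]" 41
```

```text
tcp [0.5039 0.3461 0.2845] j [ 0.534  0.353  1.741 -0.216  0.749 -1.648] t 22.8 op 0.424 F [-0.2  0.1 -2.1]
[[-0.644, 0.334, -0.688], [0.736, 0.028, -0.676], [-0.207, -0.942, -0.263]] g [0.5639 0.3511 0.1148]
tilt along CX 0.335 CY -0.006 xz -0.207 jaw yaw deg 131.2 gcab -0.0543 0.5608
turn -0.06 xt -0.071 yt -0.204 low -0.026 shift [ 0.01 -0.    0.03] pack now [0.5847 0.3652 0.0994] az now 40.6
```

{"name": "apply_moves", "arguments": {"rows": [[[0,0.04,0],0,-1],[[0,0.08,0.02],0,-1],[[0,0.08,0.02],0,-1]]}}

```text
clock: 23.1
tool_pos: [0.5048, 0.3455, 0.2807]
ee_rot: [0.385, 0.696, -0.581, -0.173]
ft_force: [-0.3, 0.1, -2.7]
opening: 0.424
```

{"name": "apply_moves", "arguments": {"rows": [[[0,0,0],0,-0.05],[[0,0,0],0,0.05],[[0,0,0],0,0.1],[[0,0,0],0,0.15],[[0,0,0],0,0.2],[[0,0,0],0,0.2]]}}

```text
clock: 23.7
tool_pos: [0.5048, 0.3456, 0.281]
ee_rot: [0.385, 0.696, -0.581, -0.173]
ft_force: [-0.2, 0.3, -0.5]
opening: 0.599
```

```bash
python3 st.py
python3 -c "
from h import *
cam('wrist','w16.png');s=cam('side');t=cam('top')
a=cv2.resize(s['frame'][190:280,390:480],None,fx=5,fy=5,interpolation=cv2.INTER_CUBIC)
cv2.imwrite('pics/rs3.png',a)"
```

```text
tcp [0.5048 0.3456 0.281 ] j [ 0.532  0.357  1.746 -0.218  0.739 -1.647] t 23.7 op 0.599 F [-0.2  0.3 -0.5]
[[-0.644, 0.335, -0.688], [0.736, 0.028, -0.676], [-0.207, -0.942, -0.265]] g [0.565  0.3508 0.1115]
tilt along CX 0.336 CY -0.005 xz -0.207 jaw yaw deg 131.2 gcab -0.0532 0.5604
```

{"name": "apply_moves", "arguments": {"rows": [[[0,-0.4,0],0,0.3],[[0,-1,0],0,0.5],[[0,-2,0],0,0.6],[[0,-3,0],0,0.6],[[0,-3.5,0.8],0,0.6],[[0,-3.5,0.8],0,0.6]]}}

```text
clock: 24.45
tool_pos: [0.4154, 0.3118, 0.4385]
ee_rot: [0.385, 0.697, -0.58, -0.172]
ft_force: [-0.8, 1.2, -0.8]
opening: 0.802
```

```bash
python3 st.py
python3 -c "
from h import *
import pickle
w=cam('wrist','w17.png');s=cam('side','s17.png');t=cam('top','t17.png')
pickle.dump((w,s,t),open('c5.pkl','wb'))
a=cv2.resize(s['frame'][190:280,390:480],None,fx=5,fy=5,interpolation=cv2.INTER_CUBIC)
cv2.imwrite('pics/rs4.png',a)"
```

```text
tcp [0.4154 0.3118 0.4385] j [ 0.568  0.096  1.68  -0.18   1.063 -1.687] t 24.45 op 0.802 F [-0.8  1.2 -0.8]
[[-0.644, 0.337, -0.687], [0.737, 0.03, -0.676], [-0.207, -0.941, -0.268]] g [0.4761 0.3172 0.2692]
tilt along CX 0.339 CY -0.004 xz -0.207 jaw yaw deg 131.1 gcab -0.145 0.5359
```

Zoom in on the pack in the tray.

```bash
python3 - <<'E'
from h import *
import pickle
w,s,t=pickle.load(open('c5.pkl','rb'))
a=cv2.resize(w['frame'][160:270,270:400],None,fx=5,fy=5,interpolation=cv2.INTER_CUBIC)
b=cv2.resize(s['frame'][210:270,400:460],None,fx=9,fy=9,interpolation=cv2.INTER_CUBIC)
cv2.imwrite('pics/wz.png',a);cv2.imwrite('pics/sz.png',b)
import packs
print(packs.quad_top(s,.11,(400,200,70,70)));print(packs.quad_top(t,.11,(180,140,70,70)))
E
```

```text
[(array([0.5821, 0.3671]), 36, 26, 40.3, array([430.1, 237.9]))]
[(array([0.585, 0.365]), 29, 22, 43.7, array([214.3, 165. ]))]
```

```bash
python3 - <<'E'
from h import *
import pickle
w=pickle.load(open('w12.pkl','rb'))
cv2.imwrite('pics/w12c.png',cv2.resize(w['frame'][150:330,0:400],None,fx=2,fy=2,interpolation=cv2.INTER_CUBIC))
E
python3 - <<'E'
from h import *
import pickle
w=pickle.load(open('w12.pkl','rb'))
px=np.array([(33,82),(242,91),(305,91),(490,89),(555,88),(735,87),(752,74),(184,292)])/2-.25+[0,150]
for z in(.024,.030,.036):
    P=onz(w,px,z);print(z,[(((p-CO)@CX*1000).round(1),((p-CO)@CY*1000).round(1)) for p in P])
E
```

```text
0.024 [(np.float64(-73.7), np.float64(-144.6)), (np.float64(-70.7), np.float64(-88.5)), (np.float64(-70.7), np.float64(-71.0)), (np.float64(-71.4), np.float64(-19.2)), (np.float64(-71.7), np.float64(-1.0)), (np.float64(-72.1), np.float64(49.3)), (np.float64(-76.4), np.float64(53.7)), (np.float64(15.9), np.float64(-137.1))]
0.03 [(np.float64(-77.9), np.float64(-138.3)), (np.float64(-75.0), np.float64(-84.3)), (np.float64(-75.0), np.float64(-67.4)), (np.float64(-75.6), np.float64(-17.6)), (np.float64(-76.0), np.float64(-0.0)), (np.float64(-76.3), np.float64(48.4)), (np.float64(-80.5), np.float64(52.6)), (np.float64(8.4), np.float64(-131.1))]
0.036 [(np.float64(-82.1), np.float64(-132.0)), (np.float64(-79.3), np.float64(-80.1)), (np.float64(-79.3), np.float64(-63.8)), (np.float64(-79.9), np.float64(-15.9)), (np.float64(-80.3), np.float64(0.9)), (np.float64(-80.6), np.float64(47.5)), (np.float64(-84.6), np.float64(51.5)), (np.float64(0.8), np.float64(-125.0))]
```

```bash
python3 packs.py b | grep -E "side|top|0\.4[0-9]+,? |0\.50|0\.43"; cat > pick.py <<'E'
from h import *
import sys
def pick(x,y,yaw,up,z=.036,off=.025):
    a=np.radians(yaw);G=np.array([x-off*np.cos(a),y-off*np.sin(a),z])
    return plan(G,up,yaw+90)
if __name__=='__main__': pick(*map(float,sys.argv[1:]))
E
python3 pick.py .4355 .2095 -5 .12
```

```text
side
(array([0.5005, 0.1257]), 35, 27, 25.3, array([348.3, 229.8]))
(array([ 0.4533, -0.0691]), 54, 30, -79.0, array([288. , 224.4]))
(array([0.4357, 0.0171]), 34, 28, 9.7, array([313. , 215.8]))
(array([0.4346, 0.2106]), 33, 27, -10.3, array([370. , 207.6]))
top
(array([0.4356, 0.2086]), 29, 19, -1.1, array([269.2, 213.2]))
(array([0.4365, 0.015 ]), 28, 20, 12.4, array([329.9, 211.2]))
(array([0.5016, 0.1232]), 29, 20, 25.1, array([295.5, 191.8]))
shift [0.25 1.39 3.6 ] turn 6.05 dist 0.193 clock 24.7
```

{"name": "apply_moves", "arguments": {"rows": [[[0,0.2,0.9],1,0.4],[[0.1,0.5,1.8],2,0.4],[[0.2,0.8,2.6],3,0.4],[[0.25,1.1,3.3],4,0.4],[[0.25,1.4,3.6],5,0.4],[[0.25,1.4,3.6],6.05,0.4],[[0.25,1.4,3.6],6.05,0.4]]}}

```text
clock: 25.4
tool_pos: [0.3105, 0.203, 0.3178]
ee_rot: [0.589, 0.563, -0.373, -0.443]
ft_force: [0.2, 0.5, -0.6]
opening: 0.703
```

```bash
python3 st.py; cat > wl.py <<'E'
from h import *
import sys
def labels(z=.04,save=None,minA=60):
    w=cam('wrist',save);hsv=cv2.cvtColor(w['frame'],cv2.COLOR_BGR2HSV)
    m=((hsv[...,2]>185)&(hsv[...,1]<35)).astype(np.uint8)
    cs,_=cv2.findContours(m,cv2.RETR_EXTERNAL,cv2.CHAIN_APPROX_NONE)
    for c in cs:
        if cv2.contourArea(c)<minA: continue
        W=onz(w,c[:,0,:].astype(float),z)[:,:2]*1000
        (cx,cy),(a,b),ang=cv2.minAreaRect(W.astype(np.float32))
        if a<b: ang+=90;a,b=b,a
        ang=(ang+90)%180-90
        M=cv2.moments(c);px=(M['m10']/M['m00'],M['m01']/M['m00'])
        print(np.round([cx,cy],1),'sz',round(a,1),round(b,1),'ang',round(ang,1),'px',np.round(px))
if __name__=='__main__': labels(float(sys.argv[1]),sys.argv[2])
E
python3 wl.py .04 w18.png
```

```text
tcp [0.3105 0.203  0.3178] j [ 0.454 -0.034  2.144 -0.185  0.722 -0.899] t 25.4 op 0.703 F [ 0.2  0.5 -0.6]
[[0.087, 0.332, -0.939], [0.994, 0.027, 0.102], [0.059, -0.943, -0.328]] g [0.3703 0.2078 0.1481]
tilt along CX 0.333 CY -0.006 xz 0.059 jaw yaw deg 85.0 gcab -0.2612 0.4377
[660.6 105.6] sz 51.9 34.8 ang -12.3 px [259. 369.]
[699.  195.5] sz 96.6 79.5 ang -11.4 px [325. 378.]
[527.7 236. ] sz 77.1 51.7 ang -2.5 px [363. 287.]
[479.4 302. ] sz 25.7 13.2 ang 24.3 px [426. 245.]
[429.9 -15.8] sz 15.2 13.2 ang -31.5 px [ 58. 243.]
[433.7  13.9] sz 34.8 26.8 ang 11.4 px [ 94. 242.]
[408.8 -30.4] sz 29.0 13.8 ang -62.1 px [ 23. 226.]
[433.1 207.3] sz 35.0 26.8 ang -9.1 px [321. 217.]
[340.8 193.4] sz 82.4 2.0 ang 66.0 px [289. 117.]
[300.8 378. ] sz 33.1 25.0 ang -68.3 px [573.  26.]
```

```bash
python3 pick.py .4331 .2073 -9.1 0
```

```text
shift [-0.01  2.38  0.05] turn 0.56 dist 0.119 clock 25.45
```

{"name": "apply_moves", "arguments": {"rows": [[[0,0.7,0],0.3,0.19],[[0,1.4,0.05],0.56,0.19],[[0,1.9,0.05],0.56,0.19],[[0,2.38,0.05],0.56,0.19],[[0,2.38,0.05],0.56,0.19]]}}

```text
clock: 25.95
tool_pos: [0.3485, 0.207, 0.2038]
ee_rot: [0.603, 0.545, -0.352, -0.464]
ft_force: [-0.2, -0.0, 0.9]
opening: 0.596
```

```bash
python3 st.py;python3 pick.py .4331 .2073 -9.1 0; python3 wl.py .04 w19.png | grep "^.4[0-9][0-9]"
```

```text
tcp [0.3485 0.207  0.2038] j [ 0.416  0.209  2.268 -0.315  0.361 -0.704] t 25.95 op 0.596 F [-0.2 -0.   0.9]
[[0.158, 0.33, -0.931], [0.984, 0.026, 0.176], [0.083, -0.944, -0.321]] g [0.408  0.2117 0.034 ]
tilt along CX 0.331 CY -0.007 xz 0.083 jaw yaw deg 80.9 gcab -0.2234 0.4377
shift [-0.   -0.04 -0.02] turn -0.0 dist 0.002 clock 25.95
[433.1 207.2] sz 34.5 26.3 ang -9.1 px [324. 298.]
```

{"name": "apply_moves", "arguments": {"rows": [[[0,0,0],0,-1],[[0,0,0],0,-1],[[0,0,0],0,-1],[[0,0,0],0,-1],[[0,0,0],0,-1]], "squeeze": 40}}

```text
clock: 26.5
tool_pos: [0.3478, 0.2069, 0.2072]
ee_rot: [0.603, 0.547, -0.348, -0.464]
ft_force: [-2.6, 0.7, 8.6]
opening: 0.436
```

```bash
python3 st.py; cat > rec.py <<'E'
from h import *
import sys
x,y,yaw=map(float,sys.argv[1:4]);z=float(sys.argv[4]) if len(sys.argv)>4 else .02
s,M,g=grasp();a=np.radians(yaw)
R0=np.array([[np.cos(a),-np.sin(a),0],[np.sin(a),np.cos(a),0],[0,0,1]])
c=np.array([x,y,z]); o=M.T@(c-g); o[0]=0
np.savez('pk.npz',o=o,A=M.T@R0); print('o',o.round(4),'jaw vs pack y',(M[:,0]@R0).round(3))
E
python3 wl.py .04 w20.png | grep "^.4[0-9][0-9]"; python3 rec.py .4331 .2072 -9.1
```

```text
tcp [0.3478 0.2069 0.2072] j [ 0.417  0.2    2.268 -0.314  0.362 -0.702] t 26.5 op 0.436 F [-2.6  0.7  8.6]
[[0.159, 0.337, -0.928], [0.983, 0.029, 0.179], [0.088, -0.941, -0.327]] g [0.4085 0.2122 0.0378]
tilt along CX 0.338 CY -0.004 xz 0.088 jaw yaw deg 80.8 gcab -0.2228 0.4382
[433.3 207.6] sz 34.7 26.4 ang -9.8 px [323. 292.]
o [ 0.      0.0249 -0.018 ] jaw vs pack y [0.001 0.996 0.088]
```

```bash
python3 -c "
from tr3 import *
tgt(cab(-34.6-110,-108.5,100),5.7)
tgt(cab(-34.6,-108.5,52),5.7)
s,M,g=grasp();print((M.T@np.array([0,0,.1])/.05).round(2))"
```

```text
turn -1.96 xt 0.011 yt -0.092 low -0.0221 shift [-10.11  -1.09  -4.44] pack now [0.4335 0.2097 0.0202] az now -9.1
turn -1.96 xt 0.011 yt -0.092 low -0.0221 shift [-9.63  0.56 -6.12] pack now [0.4335 0.2097 0.0202] az now -9.1
[ 0.18 -1.88 -0.65]
```

```bash
python3 - <<'E'
from h import *
w=cam('wrist');s,M,g=grasp();c=-w['R'].T@w['t'];print('cam in tool',(M.T@(c-s['tool_pos'])).round(3),'fwd in tool',(M.T@w['R'][2]).round(2))
E
```

```text
cam in tool [-0.001  0.02   0.077] fwd in tool [ 0.    0.96 -0.27]
```

```bash
python3 -c "
from tr3 import *
tgt(cab(-165,150,115),5.7)
tgt(cab(-165,0,110),5.7)
tgt(cab(-130,-108.5,80),5.7)"
```

```text
turn -1.96 xt 0.011 yt -0.092 low -0.0221 shift [-5.21 -1.53 -2.77] pack now [0.4335 0.2097 0.0202] az now -9.1
turn -1.96 xt 0.011 yt -0.092 low -0.0221 shift [-8.11 -1.43 -3.55] pack now [0.4335 0.2097 0.0202] az now -9.1
turn -1.96 xt 0.011 yt -0.092 low -0.0221 shift [-10.07  -0.62  -4.57] pack now [0.4335 0.2097 0.0202] az now -9.1
```

{"name": "apply_moves", "arguments": {"rows": [[[0.1,-0.9,-0.2],0,-1],[[0.1,-1.8,-0.5],0,-1],[[-0.8,-1.8,-0.9],-0.4,-1],[[-1.7,-1.7,-1.3],-0.8,-1],[[-2.6,-1.7,-1.7],-1.2,-1],[[-3.5,-1.6,-2.1],-1.6,-1],[[-4.4,-1.6,-2.5],-1.96,-1],[[-5.2,-1.5,-2.8],-1.96,-1],[[-6.1,-1.5,-3],-1.96,-1],[[-7.1,-1.5,-3.3],-1.96,-1],[[-8.1,-1.4,-3.6],-1.96,-1],[[-8.9,-1.1,-4],-1.96,-1]]}}

```text
clock: 27.8
tool_pos: [0.4333, -0.2342, 0.2903]
ee_rot: [0.55, 0.604, -0.428, -0.386]
ft_force: [1.2, 0.3, -2.3]
opening: 0.433
```

```bash
python3 st.py; python3 -c "
from tr3 import *
tgt(cab(-130,-108.5,60),5.7)
tgt(cab(-34.6,-108.5,56),5.7)
cam('wrist','w21.png')"
```

```text
tcp [ 0.4333 -0.2342  0.2903] j [-0.734  0.19   1.973  0.358  0.773 -2.634] t 27.8 op 0.433 F [ 1.2  0.3 -2.3]
[[-0.096, 0.335, -0.937], [0.995, 0.028, -0.092], [-0.005, -0.942, -0.336]] g [ 0.4936 -0.2292  0.1208]
tilt along CX 0.336 CY -0.006 xz -0.005 jaw yaw deg 95.5 gcab -0.1823 -0.0095
turn -0.02 xt 0.009 yt -0.093 low -0.0221 shift [-1.97  1.01 -0.22] pack now [ 0.5187 -0.2269  0.1034] az now 5.6
turn -0.02 xt 0.009 yt -0.093 low -0.0221 shift [-1.96  1.73 -1.99] pack now [ 0.5187 -0.2269  0.1034] az now 5.6
```

```bash
python3 -c "
from tr3 import *
tgt(cab(-130,-45,60),5.7)
tgt(cab(-85,-70,57),5.7)
tgt(cab(-35,-108.5,55),5.7)"
```

```text
turn -0.04 xt 0.012 yt -0.104 low -0.0224 shift [-0.49  0.98 -0.16] pack now [ 0.523  -0.2367  0.1032] az now 5.4
turn -0.04 xt 0.012 yt -0.104 low -0.0224 shift [-0.98  1.35 -0.98] pack now [ 0.523  -0.2367  0.1032] az now 5.4
turn -0.04 xt 0.012 yt -0.104 low -0.0224 shift [-1.74  1.74 -1.91] pack now [ 0.523  -0.2367  0.1032] az now 5.4
```

{"name": "apply_moves", "arguments": {"rows": [[[-0.3,0.5,-0.1],0,-1],[[-0.5,1,-0.16],-0.05,-1],[[-0.65,1.1,-0.4],-0.05,-1],[[-0.8,1.25,-0.7],-0.05,-1],[[-0.98,1.35,-0.98],-0.05,-1],[[-0.98,1.35,-0.98],-0.05,-1]]}}

```text
clock: 28.45
tool_pos: [0.5097, -0.2751, 0.2443]
ee_rot: [0.549, 0.606, -0.43, -0.382]
ft_force: [0.0, -0.5, -1.0]
opening: 0.434
```

```bash
python3 st.py; python3 -c "
from tr3 import *
tgt(cab(-35,-108.5,55),5.7)
cam('wrist','w22.png')"
```

```text
tcp [ 0.5097 -0.2751  0.2443] j [-0.694  0.36   1.858  0.372  0.707 -2.629] t 28.45 op 0.434 F [ 0.  -0.5 -1. ]
[[-0.105, 0.337, -0.936], [0.994, 0.026, -0.102], [-0.01, -0.941, -0.338]] g [ 0.5704 -0.2704  0.0749]
tilt along CX 0.338 CY -0.008 xz -0.01 jaw yaw deg 96.0 gcab -0.11 -0.0582
turn 0.06 xt 0.011 yt -0.094 low -0.0222 shift [-1.01  0.39 -0.91] pack now [ 0.5956 -0.2679  0.0576] az now 6.1
```

{"name": "apply_moves", "arguments": {"rows": [[[-0.2,0.08,-0.2],0,-1],[[-0.4,0.16,-0.4],0,-1],[[-0.6,0.24,-0.6],0,-1],[[-0.8,0.3,-0.75],0,-1],[[-1,0.37,-0.9],0.05,-1],[[-1,0.38,-0.91],0.05,-1]]}}

```text
clock: 29.1
tool_pos: [0.5624, -0.3202, 0.2412]
ee_rot: [0.551, 0.604, -0.428, -0.385]
ft_force: [0.8, -0.4, -2.3]
opening: 0.434
```

```bash
python3 st.py; python3 -c "
from tr3 import *
tgt(cab(-35,-108.5,46),5.7)
cam('wrist','w23.png')"
```

```text
tcp [ 0.5624 -0.3202  0.2412] j [-0.695  0.449  1.707  0.347  0.766 -2.589] t 29.1 op 0.434 F [ 0.8 -0.4 -2.3]
[[-0.097, 0.336, -0.937], [0.995, 0.027, -0.093], [-0.006, -0.942, -0.337]] g [ 0.6229 -0.3154  0.0717]
tilt along CX 0.337 CY -0.007 xz -0.006 jaw yaw deg 95.5 gcab -0.0623 -0.1082
turn -0.0 xt 0.009 yt -0.094 low -0.0221 shift [-0.    0.17  0.02] pack now [ 0.6481 -0.313   0.0543] az now 5.6
```

{"name": "apply_moves", "arguments": {"rows": [[[0,0.07,0.02],0,-1],[[0,0.14,0.04],0,-1],[[0,0.19,0.05],0,-1],[[0,0.19,0.05],0,-1],[[0,0.19,0.05],0,-0.05],[[0,0.19,0.05],0,0.05],[[0,0.19,0.05],0,0.15],[[0,0.19,0.05],0,0.19],[[0,0.19,0.05],0,0.19]]}}

```text
clock: 30.05
tool_pos: [0.5625, -0.3189, 0.2308]
ee_rot: [0.55, 0.605, -0.428, -0.386]
ft_force: [0.1, -0.5, -0.4]
opening: 0.596
```

```bash
python3 st.py; python3 -c "
from h import *
cam('wrist','w24.png')"; python3 wl.py .064 w24b.png|grep "^.6"
```

```text
tcp [ 0.5625 -0.3189  0.2308] j [-0.694  0.46   1.719  0.355  0.747 -2.599] t 30.05 op 0.596 F [ 0.1 -0.5 -0.4]
[[-0.097, 0.334, -0.937], [0.995, 0.029, -0.093], [-0.004, -0.942, -0.336]] g [ 0.6227 -0.3138  0.0612]
tilt along CX 0.336 CY -0.005 xz -0.004 jaw yaw deg 95.6 gcab -0.0623 -0.1066
```

{"name": "apply_moves", "arguments": {"rows": [[[0,-0.1,0.3],0,0.19],[[0,-0.23,0.65],0,0.19],[[0.4,-0.4,1.1],0,0.19],[[0.9,-0.6,1.6],0,0.19],[[1.5,-0.9,2],0,0.4],[[2.2,-1.5,2.4],0,0.4],[[2.8,-2.2,2.6],0,0.4],[[2.8,-2.2,2.6],0,0.4]]}}

```text
clock: 30.95
tool_pos: [0.3867, -0.1917, 0.2924]
ee_rot: [0.55, 0.605, -0.428, -0.385]
ft_force: [0.4, -0.7, 0.3]
opening: 0.699
```

```bash
python3 st.py; python3 packs.py c | grep -E "side|top|0\.4[0-9]+,? |0\.50|0\.43|0.6[345]"; python3 -c "
from h import *
s=cam('side');t=cam('top')
cv2.imwrite('pics/c_z.png',np.hstack([cv2.resize(s['frame'][235:325,195:295],None,fx=4,fy=4,interpolation=cv2.INTER_CUBIC),cv2.resize(t['frame'][100:190,370:470],None,fx=4,fy=4,interpolation=cv2.INTER_CUBIC)]))"
```

```text
tcp [ 0.3867 -0.1917  0.2924] j [-0.733  0.098  2.084  0.367  0.754 -2.647] t 30.95 op 0.699 F [ 0.4 -0.7  0.3]
[[-0.099, 0.336, -0.937], [0.995, 0.028, -0.095], [-0.005, -0.942, -0.337]] g [ 0.4471 -0.1866  0.1229]
tilt along CX 0.337 CY -0.005 xz -0.005 jaw yaw deg 95.7 gcab -0.2243 0.0376
side
(array([ 0.6449, -0.3157]), 40, 33, 5.3, array([218.2, 292.7]))
(array([0.5007, 0.1256]), 35, 28, 25.3, array([348.3, 229.9]))
(array([ 0.4529, -0.0663]), 68, 34, -81.6, array([288.8, 224.2]))
(array([0.4357, 0.0171]), 34, 28, 9.7, array([313. , 215.8]))
top
(array([0.4368, 0.015 ]), 29, 21, 16.8, array([329.9, 211.2]))
(array([0.5016, 0.1229]), 30, 21, 25.1, array([295.5, 191.9]))
```

```bash
python3 pick.py .4340 .0142 11.4 .1
```

```text
shift [ 4.07 -0.57  0.97] turn -0.78 dist 0.211 clock 31.15
```

{"name": "apply_moves", "arguments": {"rows": [[[0.8,-0.3,0.2],0,0.3],[[1.6,-0.5,0.4],0,0.3],[[2.4,-0.6,0.6],-0.3,0.3],[[3.2,-0.6,0.8],-0.6,0.3],[[4,-0.57,0.97],-0.78,0.3],[[4.07,-0.57,0.97],-0.78,0.3],[[4.07,-0.57,0.97],-0.78,0.3]]}}

```text
clock: 31.85
tool_pos: [0.3161, 0.0027, 0.2996]
ee_rot: [0.525, 0.625, -0.458, -0.352]
ft_force: [0.1, -0.3, 0.8]
opening: 0.651
```

```bash
python3 wl.py .04 w25.png | grep -E "^.(4|5)"; python3 pick.py .4340 .0142 11.4 .0
```

```text
[433.9  13.8] sz 34.5 26.3 ang 12.3 px [321. 226.]
[409.3 -67.5] sz 14.7 9.7 ang 89.2 px [218. 182.]
shift [-0.    2.    0.02] turn 0.01 dist 0.1 clock 31.9
```

{"name": "apply_moves", "arguments": {"rows": [[[0,0.7,0],0,0.19],[[0,1.4,0],-0.05,0.19],[[0,1.97,0],-0.05,0.19],[[0,1.97,0.02],-0.05,0.19],[[0,1.97,0.02],-0.05,-1],[[0,1.97,0.02],-0.05,-1],[[0,1.97,0.02],-0.05,-1],[[0,1.97,0.02],-0.05,-1],[[0,1.97,0.02],-0.05,-1]], "squeeze": 40}}

```text
clock: 32.8
tool_pos: [0.3475, 0.0046, 0.2078]
ee_rot: [0.525, 0.626, -0.459, -0.349]
ft_force: [-4.8, -3.8, 7.6]
opening: 0.428
```

```bash
python3 st.py; python3 wl.py .04 w26.png | grep -E "^.(4|5)"; python3 rec.py .4339 .0138 12;python3 -c "
from tr3 import *
s,M,g=grasp();print((M.T@np.array([0,0,.09])/.05).round(2))
tgt(cab(-165,40,110),5.7)
tgt(cab(-130,-42,65),5.7)
tgt(cab(-35,-42,55),5.7)"
```

```text
tcp [0.3475 0.0046 0.2078] j [-0.25   0.116  2.39   0.349  0.327 -2.349] t 32.8 op 0.428 F [-4.8 -3.8  7.6]
[[-0.205, 0.337, -0.919], [0.978, 0.027, -0.208], [-0.045, -0.941, -0.335]] g [0.4082 0.0095 0.0384]
tilt along CX 0.338 CY -0.007 xz -0.045 jaw yaw deg 101.8 gcab -0.2434 0.2366
[433.8  13.4] sz 35.0 26.6 ang 12.4 px [321. 292.]
[411.6 -90.1] sz 9.8 6.8 ang -24.3 px [117. 226.]
o [ 0.      0.0261 -0.0184] jaw vs pack y [ 0.003  0.999 -0.045]
[-0.08 -1.69 -0.6 ]
turn 0.84 xt 0.003 yt 0.04 low -0.0209 shift [-4.09 -1.31 -1.13] pack now [0.4338 0.0141 0.02  ] az now 12.0
turn 0.84 xt 0.003 yt 0.04 low -0.0209 shift [-5.76 -0.22 -1.29] pack now [0.4338 0.0141 0.02  ] az now 12.0
turn 0.84 xt 0.003 yt 0.04 low -0.0209 shift [-5.95  0.61 -3.  ] pack now [0.4338 0.0141 0.02  ] az now 12.0
```

{"name": "apply_moves", "arguments": {"rows": [[[-0.1,-0.8,-0.3],0,-1],[[-0.3,-1.5,-0.6],0,-1],[[-1.1,-1.5,-0.7],0.2,-1],[[-2,-1.5,-0.9],0.4,-1],[[-2.9,-1.4,-1],0.6,-1],[[-3.7,-1.3,-1.1],0.8,-1],[[-4.5,-1,-1.2],0.84,-1],[[-5.2,-0.6,-1.3],0.84,-1],[[-5.76,-0.22,-1.3],0.84,-1],[[-5.8,-0.1,-1.5],0.84,-1]]}}

```text
clock: 33.85
tool_pos: [0.4745, -0.2662, 0.2473]
ee_rot: [0.551, 0.603, -0.428, -0.387]
ft_force: [0.1, 0.4, -2.5]
opening: 0.426
```

```bash
python3 st.py; python3 -c "
from tr3 import *
tgt(cab(-35,-42,55),5.7)
cam('wrist','w27.png')"
```

```text
tcp [ 0.4745 -0.2662  0.2473] j [-0.725  0.314  1.925  0.384  0.699 -2.66 ] t 33.85 op 0.426 F [ 0.1  0.4 -2.5]
[[-0.093, 0.333, -0.938], [0.996, 0.027, -0.089], [-0.004, -0.943, -0.334]] g [ 0.5345 -0.2613  0.0777]
tilt along CX 0.334 CY -0.006 xz -0.004 jaw yaw deg 95.3 gcab -0.1448 -0.0456
turn -0.02 xt -0.002 yt 0.04 low -0.0208 shift [ 0.09  0.64 -1.55] pack now [ 0.5604 -0.259   0.0592] az now 5.5
```

{"name": "apply_moves", "arguments": {"rows": [[[0.05,0.1,-0.3],0,-1],[[0.09,0.22,-0.6],0,-1],[[0.09,0.35,-0.9],-0.02,-1],[[0.09,0.5,-1.2],-0.02,-1],[[0.09,0.6,-1.45],-0.02,-1],[[0.09,0.64,-1.55],-0.02,-1],[[0.09,0.64,-1.55],-0.02,-1]]}}

```text
clock: 34.6
tool_pos: [0.5579, -0.2505, 0.2449]
ee_rot: [0.549, 0.605, -0.429, -0.385]
ft_force: [0.1, 0.3, -2.3]
opening: 0.428
```

```bash
python3 st.py; python3 -c "
from tr3 import *
tgt(cab(-35,-42,46),5.7)
cam('wrist','w28.png')"
```

```text
tcp [ 0.5579 -0.2505  0.2449] j [-0.603  0.397  1.79   0.332  0.714 -2.501] t 34.6 op 0.428 F [ 0.1  0.3 -2.3]
[[-0.1, 0.335, -0.937], [0.995, 0.029, -0.096], [-0.005, -0.942, -0.336]] g [ 0.6181 -0.2454  0.0753]
tilt along CX 0.336 CY -0.005 xz -0.005 jaw yaw deg 95.7 gcab -0.06 -0.0381
turn 0.02 xt 0.0 yt 0.041 low -0.0208 shift [-0.07  0.2   0.09] pack now [ 0.644  -0.2429  0.0569] az now 5.9
```

{"name": "apply_moves", "arguments": {"rows": [[[-0.07,0.05,0.05],0,-1],[[-0.07,0.12,0.08],0,-1],[[-0.07,0.2,0.09],0,-1],[[-0.07,0.2,0.09],0,-1],[[-0.07,0.2,0.09],0,-0.05],[[-0.07,0.2,0.09],0,0.05],[[-0.07,0.2,0.09],0,0.15],[[-0.07,0.2,0.09],0,0.18],[[-0.07,0.2,0.09],0,0.18]]}}

```text
clock: 35.55
tool_pos: [0.5567, -0.2545, 0.2342]
ee_rot: [0.55, 0.605, -0.428, -0.385]
ft_force: [0.4, 0.2, 0.8]
opening: 0.588
```

```bash
python3 st.py; python3 -c "
from h import *
cam('wrist','w29.png')"
```

```text
tcp [ 0.5567 -0.2545  0.2342] j [-0.61   0.41   1.801  0.344  0.692 -2.52 ] t 35.55 op 0.588 F [0.4 0.2 0.8]
[[-0.099, 0.335, -0.937], [0.995, 0.028, -0.095], [-0.005, -0.942, -0.336]] g [ 0.617  -0.2494  0.0647]
tilt along CX 0.336 CY -0.005 xz -0.005 jaw yaw deg 95.7 gcab -0.0615 -0.042
```

{"name": "apply_moves", "arguments": {"rows": [[[0,-0.1,0.3],0,0.18],[[0,-0.23,0.65],0,0.18],[[0.2,-0.4,1.1],0,0.18],[[0.6,-0.6,1.6],0,0.19],[[1.2,-0.9,2.2],0,0.3],[[2,-1.5,2.5],0,0.4],[[2.5,-2.2,2.7],0,0.4],[[2.5,-2.2,2.7],0,0.4]]}}

```text
clock: 36.4
tool_pos: [0.3775, -0.143, 0.2938]
ee_rot: [0.55, 0.605, -0.429, -0.384]
ft_force: [0.5, -1.1, -0.0]
opening: 0.701
```

```bash
python3 st.py; python3 pick.py .501 .125 24.5 .12; python3 packs.py d | grep -E "side|top|0\.4[0-9]+,? |0\.50|0\.43|0.6[345]"
```

```text
tcp [ 0.3775 -0.143   0.2938] j [-0.644  0.048  2.137  0.345  0.725 -2.55 ] t 36.4 op 0.701 F [ 0.5 -1.1 -0. ]
[[-0.101, 0.336, -0.936], [0.995, 0.028, -0.097], [-0.006, -0.941, -0.337]] g [ 0.438  -0.1379  0.1243]
tilt along CX 0.337 CY -0.006 xz -0.006 jaw yaw deg 95.8 gcab -0.2285 0.0868
shift [ 4.96 -0.33 -0.65] turn -2.48 dist 0.25 clock 36.4
side
(array([ 0.6448, -0.3159]), 40, 33, 6.1, array([218.1, 292.6]))
(array([ 0.6394, -0.2479]), 40, 33, 6.1, array([239.3, 287.9]))
(array([0.6356, 0.2869]), 18, 17, 35.1, array([404.5, 262.9]))
(array([0.5005, 0.1257]), 35, 27, 25.3, array([348.3, 229.8]))
(array([ 0.4527, -0.0648]), 59, 29, -74.0, array([289.2, 224.1]))
top
(array([0.5015, 0.1232]), 29, 20, 25.1, array([295.4, 191.9]))
```

{"name": "apply_moves", "arguments": {"rows": [[[0.9,-0.3,0],-0.3,0.4],[[1.8,-0.4,0],-0.7,0.4],[[2.7,-0.4,-0.1],-1.2,0.4],[[3.6,-0.4,-0.3],-1.7,0.4],[[4.5,-0.4,-0.5],-2.2,0.3],[[4.95,-0.33,-0.65],-2.48,0.3],[[4.95,-0.33,-0.65],-2.48,0.3]]}}

```text
clock: 37.2
tool_pos: [0.383, 0.1052, 0.3162]
ee_rot: [0.466, 0.663, -0.518, -0.274]
ft_force: [0.1, -0.8, -0.5]
opening: 0.65
```

```bash
python3 wl.py .04 w30.png | grep -E "^.(4|5)"; python3 pick.py .501 .125 24.5 .0
```

```text
[569.8 224.4] sz 19.7 12.1 ang -78.0 px [386. 305.]
[505.3 250.4] sz 26.7 22.7 ang 78.6 px [449. 272.]
[579.7 115.8] sz 30.7 30.5 ang 61.6 px [282. 269.]
[498.6 122.1] sz 34.8 26.7 ang 26.3 px [323. 213.]
[442.4 -36.2] sz 11.1 9.2 ang 12.9 px [149.  65.]
shift [0.06 2.32 0.04] turn 0.02 dist 0.116 clock 37.25
```

```bash
python3 pick.py .4986 .1221 26 .0
```

```text
shift [0.02 2.31 0.1 ] turn -0.18 dist 0.115 clock 37.25
```

{"name": "apply_moves", "arguments": {"rows": [[[0,0.8,0.1],-0.1,0.19],[[0,1.6,0.1],-0.18,0.19],[[0.02,2.28,0.1],-0.18,0.19],[[0.02,2.28,0.1],-0.18,0.19],[[0.02,2.28,0.1],-0.18,-1],[[0.02,2.28,0.1],-0.18,-1],[[0.02,2.28,0.1],-0.18,-1],[[0.02,2.28,0.1],-0.18,-1],[[0.02,2.28,0.1],-0.18,-1]], "squeeze": 40}}

```text
clock: 38.15
tool_pos: [0.4149, 0.1049, 0.2088]
ee_rot: [0.462, 0.666, -0.522, -0.266]
ft_force: [-1.2, -1.1, -0.4]
opening: 0.437
```

```bash
python3 st.py; python3 wl.py .04 w31.png | grep -E "^.(4|5)"; python3 rec.py .4986 .1221 26;python3 -c "
from tr3 import *
s,M,g=grasp();print((M.T@np.array([0,0,.09])/.05).round(2))
tgt(cab(-175,150,115),5.7)
tgt(cab(-130,24,65),5.7)
tgt(cab(-35,24,55),5.7)"
```

```text
tcp [0.4149 0.1049 0.2088] j [ 8.500e-02  2.170e-01  2.233e+00 -1.000e-03  3.470e-01 -1.956e+00] t 38.15 op 0.437 F [-1.2 -1.1 -0.4]
[[-0.432, 0.336, -0.837], [0.893, 0.028, -0.449], [-0.127, -0.941, -0.313]] g [0.4754 0.11   0.0394]
tilt along CX 0.338 CY -0.005 xz -0.127 jaw yaw deg 115.8 gcab -0.1664 0.3298
[598.9 155.7] sz 23.0 12.3 ang 23.6 px [305. 392.]
[578.9 121.1] sz 19.9 5.7 ang -52.4 px [270. 361.]
[500.2 120.7] sz 34.8 26.6 ang 29.2 px [322. 293.]
o [ 0.      0.0263 -0.0188] jaw vs pack y [ 0.003  0.992 -0.127]
[-0.23 -1.69 -0.56]
turn 2.68 xt 0.024 yt 0.123 low -0.0231 shift [-3.35 -1.99  1.33] pack now [0.5    0.1192 0.0204] az now 26.0
turn 2.68 xt 0.024 yt 0.123 low -0.0231 shift [-5.87 -0.73  1.77] pack now [0.5    0.1192 0.0204] az now 26.0
turn 2.68 xt 0.024 yt 0.123 low -0.0231 shift [-6.5   0.1   0.17] pack now [0.5    0.1192 0.0204] az now 26.0
```

{"name": "apply_moves", "arguments": {"rows": [[[-0.2,-0.8,-0.1],0,-1],[[-0.4,-1.6,0.2],0.2,-1],[[-1.1,-1.9,0.6],0.6,-1],[[-1.9,-2,0.9],1.1,-1],[[-2.6,-2,1.2],1.6,-1],[[-3.35,-2,1.4],2.1,-1],[[-4.2,-1.7,1.7],2.5,-1],[[-5,-1.3,1.8],2.68,-1],[[-5.6,-0.9,1.8],2.68,-1],[[-5.87,-0.73,1.77],2.68,-1],[[-5.87,-0.73,1.77],2.68,-1]]}}

```text
clock: 39.3
tool_pos: [0.4562, -0.1989, 0.2511]
ee_rot: [0.55, 0.604, -0.428, -0.387]
ft_force: [-0.3, 0.5, -2.3]
opening: 0.435
```

```bash
python3 st.py; python3 -c "
from tr3 import *
tgt(cab(-35,24,56),5.7)
cam('wrist','w32.png')"
```

```text
tcp [ 0.4562 -0.1989  0.2511] j [-0.638  0.245  2.022  0.376  0.648 -2.58 ] t 39.3 op 0.435 F [-0.3  0.5 -2.3]
[[-0.095, 0.334, -0.938], [0.995, 0.029, -0.091], [-0.003, -0.942, -0.335]] g [ 0.5163 -0.1938  0.0815]
tilt along CX 0.335 CY -0.005 xz -0.003 jaw yaw deg 95.5 gcab -0.1561 0.0235
turn -0.0 xt 0.021 yt 0.124 low -0.023 shift [ 0.02  0.77 -1.74] pack now [ 0.5427 -0.1913  0.063 ] az now 5.6
```

{"name": "apply_moves", "arguments": {"rows": [[[0,0.15,-0.35],0,-1],[[0,0.3,-0.7],0,-1],[[0.02,0.45,-1.05],0,-1],[[0.02,0.6,-1.4],0,-1],[[0.02,0.72,-1.65],0,-1],[[0.02,0.76,-1.74],0,-1],[[0.02,0.76,-1.74],0,-1]]}}

```text
clock: 40.05
tool_pos: [0.5495, -0.1868, 0.2455]
ee_rot: [0.55, 0.605, -0.428, -0.386]
ft_force: [-0.7, -0.0, -2.8]
opening: 0.435
```

```bash
python3 st.py; python3 -c "
from tr3 import *
tgt(cab(-35,24,47),5.7)
cam('wrist','w33.png')"
```

```text
tcp [ 0.5495 -0.1868  0.2455] j [-0.51   0.354  1.864  0.312  0.662 -2.402] t 40.05 op 0.435 F [-0.7 -0.  -2.8]
[[-0.098, 0.334, -0.937], [0.995, 0.029, -0.093], [-0.004, -0.942, -0.335]] g [ 0.6096 -0.1815  0.0759]
tilt along CX 0.335 CY -0.004 xz -0.004 jaw yaw deg 95.6 gcab -0.0621 0.0263
turn 0.02 xt 0.022 yt 0.124 low -0.0231 shift [-0.04  0.2   0.06] pack now [ 0.636  -0.179   0.0575] az now 5.8
```

{"name": "apply_moves", "arguments": {"rows": [[[-0.03,0.05,0.03],0,-1],[[-0.03,0.12,0.05],0,-1],[[-0.03,0.19,0.06],0,-1],[[-0.03,0.21,0.06],0,-1],[[-0.03,0.21,0.06],0,-0.05],[[-0.03,0.21,0.06],0,0.05],[[-0.03,0.21,0.06],0,0.15],[[-0.03,0.21,0.06],0,0.18],[[-0.03,0.21,0.06],0,0.18]]}}

```text
clock: 41.0
tool_pos: [0.5505, -0.1894, 0.2343]
ee_rot: [0.55, 0.604, -0.428, -0.386]
ft_force: [-0.8, -0.2, -0.7]
opening: 0.593
```

```bash
python3 st.py; python3 -c "
from h import *
cam('wrist','w34.png')"
```

```text
tcp [ 0.5505 -0.1894  0.2343] j [-0.514  0.37   1.873  0.323  0.637 -2.417] t 41.0 op 0.593 F [-0.8 -0.2 -0.7]
[[-0.096, 0.335, -0.937], [0.995, 0.028, -0.092], [-0.004, -0.942, -0.336]] g [ 0.6108 -0.1844  0.0648]
tilt along CX 0.336 CY -0.005 xz -0.004 jaw yaw deg 95.5 gcab -0.0612 0.0234
```

{"name": "apply_moves", "arguments": {"rows": [[[0,-0.1,0.3],0,0.18],[[0,-0.23,0.65],0,0.18],[[0,-0.4,1.1],0,0.18],[[0,-0.6,1.6],0,0.19],[[0,-1,2.2],0,-0.5],[[-0.2,-1.6,2.6],0,-1],[[-0.3,-2.4,2.6],0,-1],[[-0.3,-3,2.6],0,-1],[[-0.3,-3,2.6],0,-1]]}}

```text
clock: 41.95
tool_pos: [0.3799, -0.2216, 0.3358]
ee_rot: [0.553, 0.604, -0.428, -0.383]
ft_force: [0.4, -0.3, 0.5]
opening: 0.206
```

```bash
python3 st.py; python3 wl.py .064 w35.png|grep -E "^.(5|6)"; python3 packs.py e >/tmp/e; python3 -c "
from h import *
for n,y in ((1,-108),(2,-42),(3,24)):print(n,cab(-35,y,0))
s=cv2.imread('pics/e_s.png');t=cv2.imread('pics/e_t.png')
cv2.imwrite('pics/e_z.png',np.hstack([cv2.resize(s[235:325,195:295],None,fx=4,fy=4,interpolation=cv2.INTER_CUBIC),cv2.resize(t[100:190,370:470],None,fx=4,fy=4,interpolation=cv2.INTER_CUBIC)]))
import packs
d=cam('side')
for o in packs.quad_top(d,.064,(200,250,90,60)):print(o)
"
```

```text
tcp [ 0.3799 -0.2216  0.3358] j [-0.802  0.059  1.998  0.343  0.884 -2.661] t 41.95 op 0.206 F [ 0.4 -0.3  0.5]
[[-0.094, 0.34, -0.936], [0.995, 0.022, -0.092], [-0.011, -0.94, -0.341]] g [ 0.4412 -0.2177  0.1666]
tilt along CX 0.341 CY -0.012 xz -0.011 jaw yaw deg 95.4 gcab -0.2333 0.0072
[581.1  37.4] sz 37.6 30.9 ang 48.2 px [567. 301.]
[558.4  58.4] sz 22.3 7.2 ang 20.5 px [602. 287.]
[553.5  15.8] sz 13.4 12.5 ang -55.2 px [562. 279.]
1 [ 0.6499753  -0.31245861  0.        ]
2 [ 0.64337538 -0.24678943  0.        ]
3 [ 0.63677547 -0.18112025  0.        ]
(array([ 0.7174, -0.1264]), 85, 14, -83.2, array([279.6, 306.4]))
(array([ 0.6488, -0.3112]), 40, 32, 6.7, array([218.1, 292.7]))
(array([ 0.6434, -0.2441]), 40, 33, 6.1, array([239.3, 287.9]))
(array([ 0.6385, -0.177 ]), 39, 32, 8.2, array([260.6, 283.3]))
(array([ 0.5668, -0.2303]), 277, 66, -84.1, array([241.5, 263.3]))
```

```bash
python3 -c "
import cv2
t=cv2.imread('pics/e_t.png');cv2.imwrite('pics/e_d.png',cv2.resize(t[125:265,440:540],None,fx=4,fy=4,interpolation=cv2.INTER_CUBIC))"
python3 - <<'E'
from h import *
t=cam('top')
P=onz(t,np.array([(200,65),(378,520)])/4+[440,125]-.4,.28);print(P.round(3),np.linalg.norm(P[1]-P[0]))
v=P[1]-P[0];print('q',(np.arctan2(v[1],v[0])-np.arctan2(CY[1],CY[0]))%(2*np.pi),cab(-93,-211,280))
from push import *
for q in (1.9,1.8,1.75,1.7): print(q,P_ if 0 else sh(__import__('push').P(q,.24,-.07,.34)),__import__('push').P(q,.24,-.07,.34).round(3))
E
```

```text
[[ 0.604 -0.424  0.28 ]
 [ 0.294 -0.527  0.28 ]] 0.3262547525799188
q 1.790074126051886 [ 0.60256589 -0.42074226  0.28      ]
1.9 [-7.32, -3.78, -0.03] [ 0.413 -0.584  0.34 ]
1.8 [-6.9, -3.87, 0.22] [ 0.398 -0.565  0.34 ]
1.75 [-6.68, -3.91, 0.34] [ 0.391 -0.554  0.34 ]
1.7 [-6.45, -3.94, 0.44] [ 0.385 -0.543  0.34 ]
```

{"name": "apply_moves", "arguments": {"rows": [[[0,-0.9,0.1],0.8,-1],[[0,-1.9,0.1],1.6,-1],[[-0.2,-2.8,0.1],2.4,-1],[[-0.5,-3.6,0.2],3.2,-1],[[-1.2,-3.9,0.2],4,-1],[[-2,-3.9,0.2],4.8,-1],[[-2.9,-3.9,0.2],5.6,-1],[[-3.8,-3.9,0.2],6,-1],[[-4.7,-3.9,0.2],6,-1],[[-5.6,-3.9,0.2],6,-1],[[-6.5,-3.9,0.2],6,-1],[[-6.9,-3.9,0.2],6,-1]]}}

```text
clock: 43.4
tool_pos: [0.3391, -0.5745, 0.5097]
ee_rot: [0.676, 0.394, -0.167, -0.6]
ft_force: [-1.0, 0.2, 0.2]
opening: 0.006
```

```bash
python3 st.py; python3 -c "
from h import *
cam('wrist','w36.png')
from push import *
print(sh(P(1.79,.24,-.07,.34)),sh(P(1.79,.24,-.07,.25)))"
```

```text
tcp [ 0.3391 -0.5745  0.5097] j [-1.236  0.349  1.171  0.331  1.539 -2.061] t 43.4 op 0.006 F [-1.   0.2  0.2]
[[0.634, 0.333, -0.698], [0.733, 0.031, 0.68], [0.248, -0.942, -0.224]] g [ 0.399  -0.5689  0.3401]
tilt along CX 0.334 CY -0.002 xz 0.248 jaw yaw deg 49.1 gcab -0.3104 -0.338
[0.09, -0.02, 0.14] [-0.35, 1.67, 0.55]
```

{"name": "apply_moves", "arguments": {"rows": [[[-0.1,0.6,0.2],0,-1],[[-0.2,1.1,0.35],0,-1],[[-0.35,1.65,0.5],0,-1],[[-0.35,1.65,0.5],0,-1]]}}

```text
clock: 43.85
tool_pos: [0.3374, -0.5623, 0.4198]
ee_rot: [0.673, 0.395, -0.167, -0.603]
ft_force: [-0.7, 0.1, -0.7]
opening: 0.006
```

```bash
python3 st.py; python3 -c "
from push import *
for q in np.arange(1.8,.55,-.1): print(q.round(2),sh(P(q,.24,-.025,.25)),P(q,.24,-.025,.25).round(3))"
```

```text
tcp [ 0.3374 -0.5623  0.4198] j [-1.232  0.361  1.368  0.339  1.349 -2.126] t 43.85 op 0.006 F [-0.7  0.1 -0.7]
[[0.633, 0.33, -0.7], [0.732, 0.04, 0.68], [0.252, -0.943, -0.217]] g [ 0.3968 -0.5552  0.25  ]
tilt along CX 0.332 CY 0.006 xz 0.252 jaw yaw deg 49.2 gcab -0.3112 -0.3242
1.8 [0.32, -0.06, 0.64] [ 0.384 -0.522  0.25 ]
1.7 [0.53, -0.1, 1.07] [ 0.375 -0.5    0.25 ]
1.6 [0.78, -0.13, 1.48] [ 0.368 -0.476  0.25 ]
1.5 [1.08, -0.14, 1.86] [ 0.363 -0.453  0.25 ]
1.4 [1.4, -0.13, 2.22] [ 0.361 -0.429  0.25 ]
1.3 [1.76, -0.11, 2.54] [ 0.362 -0.405  0.25 ]
1.2 [2.15, -0.07, 2.83] [ 0.365 -0.381  0.25 ]
1.1 [2.56, -0.02, 3.07] [ 0.37  -0.357  0.25 ]
1.0 [2.99, 0.05, 3.28] [ 0.377 -0.334  0.25 ]
0.9 [3.44, 0.13, 3.44] [ 0.387 -0.312  0.25 ]
0.8 [3.89, 0.22, 3.56] [ 0.399 -0.291  0.25 ]
0.7 [4.36, 0.33, 3.63] [ 0.413 -0.271  0.25 ]
0.6 [4.82, 0.45, 3.66] [ 0.429 -0.253  0.25 ]
```

{"name": "apply_moves", "arguments": {"rows": [[[0.32,-0.06,0.6],0,-1],[[0.5,-0.1,1.05],0,-1],[[0.78,-0.13,1.45],0,-1],[[1.08,-0.14,1.85],0,-1],[[1.4,-0.13,2.2],0,-1],[[1.76,-0.11,2.5],0,-1],[[2.15,-0.07,2.8],0,-1],[[2.56,-0.02,3.05],0,-1],[[3,0.05,3.3],0,-1],[[3.44,0.13,3.45],0,-1],[[3.9,0.22,3.55],0,-1],[[3.9,0.22,3.55],0,-1]]}}

```text
clock: 45.05
tool_pos: [0.3413, -0.2978, 0.4246]
ee_rot: [0.676, 0.397, -0.167, -0.598]
ft_force: [0.1, -0.9, 0.2]
opening: 0.005
```

```bash
python3 st.py; python3 -c "
from push import *
cam('wrist','w37.png');cam('side','s37.png')
for q in np.arange(.8,-.15,-.1): print(q.round(2),sh(P(q,.24,-.025,.25)),P(q,.24,-.025,.25).round(3))"
```

```text
tcp [ 0.3413 -0.2978  0.4246] j [-1.     0.018  1.8    0.329  1.178 -1.939] t 45.05 op 0.005 F [ 0.1 -0.9  0.2]
[[0.629, 0.336, -0.701], [0.737, 0.029, 0.676], [0.248, -0.941, -0.229]] g [ 0.4018 -0.2925  0.2552]
tilt along CX 0.337 CY -0.004 xz 0.248 jaw yaw deg 49.5 gcab -0.2799 -0.0633
0.8 [-0.04, 0.08, 0.08] [ 0.399 -0.291  0.25 ]
0.7 [0.42, 0.18, 0.15] [ 0.413 -0.271  0.25 ]
0.6 [0.89, 0.3, 0.17] [ 0.429 -0.253  0.25 ]
0.5 [1.36, 0.43, 0.15] [ 0.446 -0.237  0.25 ]
0.4 [1.81, 0.57, 0.08] [ 0.466 -0.222  0.25 ]
0.3 [2.26, 0.71, -0.03] [ 0.486 -0.209  0.25 ]
0.2 [2.69, 0.86, -0.2] [ 0.508 -0.199  0.25 ]
0.1 [3.09, 1.02, -0.4] [ 0.53  -0.191  0.25 ]
0.0 [3.48, 1.18, -0.64] [ 0.554 -0.184  0.25 ]
-0.1 [3.83, 1.34, -0.93] [ 0.578 -0.181  0.25 ]
```

{"name": "apply_moves", "arguments": {"rows": [[[0.42,0.1,0.15],0,-1],[[0.89,0.2,0.17],0,-1],[[1.36,0.35,0.15],0,-1],[[1.81,0.5,0.08],0,-1],[[2.26,0.65,-0.03],0,-1],[[2.69,0.8,-0.2],0,-1],[[3.09,0.95,-0.4],0,-1],[[3.3,1.03,-0.52],0,-1],[[3.4,1.08,-0.58],0,-1],[[3.4,1.08,-0.58],0,-1]]}}

```text
clock: 46.15
tool_pos: [0.4866, -0.1938, 0.4209]
ee_rot: [0.677, 0.395, -0.167, -0.599]
ft_force: [0.3, 0.3, -0.3]
opening: 0.009
```

```bash
python3 st.py; python3 -c "
from push import *
cam('wrist','w38.png')
for q in np.arange(.1,-.15,-.02): print(q.round(2),sh(P(q,.24,-.0226,.25)))"
```

```text
tcp [ 0.4866 -0.1938  0.4209] j [-0.589  0.109  1.709  0.242  1.065 -1.51 ] t 46.15 op 0.009 F [ 0.3  0.3 -0.3]
[[0.632, 0.334, -0.699], [0.734, 0.028, 0.678], [0.246, -0.942, -0.227]] g [ 0.5467 -0.1887  0.2513]
tilt along CX 0.335 CY -0.005 xz 0.246 jaw yaw deg 49.3 gcab -0.1254 0.0255
0.1 [-0.2, -0.07, 0.18]
0.08 [-0.13, -0.04, 0.14]
0.06 [-0.05, -0.01, 0.09]
0.04 [0.03, 0.03, 0.04]
0.02 [0.1, 0.06, -0.01]
-0.0 [0.18, 0.09, -0.06]
-0.02 [0.25, 0.12, -0.12]
-0.04 [0.32, 0.15, -0.17]
-0.06 [0.39, 0.19, -0.23]
-0.08 [0.46, 0.22, -0.29]
-0.1 [0.53, 0.25, -0.35]
-0.12 [0.6, 0.28, -0.41]
-0.14 [0.66, 0.32, -0.48]
```

{"name": "apply_moves", "arguments": {"rows": [[[0.05,0.03,0],0,-1],[[0.1,0.06,-0.02],0,-1],[[0.18,0.09,-0.06],0,-1],[[0.22,0.1,-0.09],0,-1],[[0.22,0.1,-0.09],0,-1]]}}

```text
clock: 46.7
tool_pos: [0.4943, -0.1893, 0.4203]
ee_rot: [0.677, 0.392, -0.172, -0.599]
ft_force: [-18.8, -6.4, 9.7]
opening: 0.004
```

{"name": "apply_moves", "arguments": {"rows": [[[0.05,0.02,-0.05],0,-1],[[0.05,0.02,-0.05],0,-1]]}}

```text
clock: 46.9
tool_pos: [0.4957, -0.1892, 0.4207]
ee_rot: [0.677, 0.39, -0.175, -0.599]
ft_force: [-29.6, -7.1, 16.5]
opening: 0.002
```

{"name": "apply_moves", "arguments": {"rows": [[[0.05,0.02,-0.05],0,-1],[[0.05,0.02,-0.05],0,-1]]}}

```text
clock: 47.1
tool_pos: [0.4971, -0.189, 0.421]
ee_rot: [0.676, 0.389, -0.178, -0.6]
ft_force: [-40.2, -7.7, 23.2]
opening: 0.003
```

{"name": "apply_moves", "arguments": {"rows": [[[-0.3,-0.15,0.25],0,-1],[[-0.7,-0.4,0.5],0,-1],[[-1,-1.2,0.8],0,-1],[[-1.2,-2.2,0.9],0,-1],[[-1.2,-2.2,0.9],0,-1]]}}

```text
clock: 47.6
tool_pos: [0.3977, -0.205, 0.5051]
ee_rot: [0.68, 0.396, -0.165, -0.595]
ft_force: [-0.4, 0.3, 0.3]
opening: 0.006
```

```bash
python3 st.py; python3 -c "
from h import *
cam('wrist','w39.png');t=cam('top','t39.png');s=cam('side','s39.png')
cv2.imwrite('pics/t39c.png',np.hstack([cv2.resize(s['frame'][220:345,155:345],None,fx=4,fy=4,interpolation=cv2.INTER_CUBIC)]))"
```

```text
tcp [ 0.3977 -0.205   0.5051] j [-0.739 -0.05   1.67   0.259  1.281 -1.612] t 47.6 op 0.006 F [-0.4  0.3  0.3]
[[0.632, 0.342, -0.695], [0.735, 0.02, 0.678], [0.246, -0.939, -0.239]] g [ 0.4593 -0.2013  0.336 ]
tilt along CX 0.343 CY -0.014 xz 0.246 jaw yaw deg 49.3 gcab -0.2136 0.0217
```

```bash
python3 -c "
import cv2,numpy as np
a=cv2.imread('pics/w36.png')[0:150,450:640];b=cv2.imread('pics/w34.png')[170:330,0:400]
cv2.imwrite('pics/za.png',cv2.resize(a,None,fx=4,fy=4,interpolation=cv2.INTER_CUBIC));cv2.imwrite('pics/zb.png',cv2.resize(b,None,fx=2,fy=2,interpolation=cv2.INTER_CUBIC))"
python3 - <<'E'
from h import *
w=cam('wrist');s=cam('side')
import packs
hsv=cv2.cvtColor(w['frame'],cv2.COLOR_BGR2HSV);m=((hsv[...,2]>150)&(hsv[...,1]<45)).astype(np.uint8);m[:140]=0;m[235:]=0;m[:,:270]=0;m[:,390:]=0
n,l,st,ce=cv2.connectedComponentsWithStats(m)
W=[ce[i] for i in range(1,n) if 100<st[i,4]<900];print([(c.round(1),) for c in W],[st[i,4] for i in range(1,n)])
S_=[o for o in packs.quad_top(s,.064,(200,265,75,40)) if 25<o[2]<40];print([(o[0],o[4]) for o in S_])
W=sorted(W,key=lambda c:c[0]);S_=sorted(S_,key=lambda o:o[4][0])
if len(W)==3:
    for a,b in zip(W,S_):
        p=tri(w,[a],s,[b[4]])[0];print(p.round(4),((p[:3]-CO)@CX*1000).round(1),((p[:3]-CO)@CY*1000).round(1))
E
```

```text
[(array([366.6, 189.6]),), (array([340.6, 194.8]),), (array([324.8, 223.1]),)] [np.int32(2070), np.int32(930), np.int32(1), np.int32(1), np.int32(1), np.int32(696), np.int32(365), np.int32(867), np.int32(6)]
[(array([ 0.649 , -0.3108]), array([218.2, 292.7])), (array([ 0.6435, -0.244 ]), array([239.4, 287.9])), (array([ 0.6383, -0.1767]), array([260.6, 283.2]))]
[ 0.6484 -0.2873  0.0444  0.0541] -34.1 -82.8
[ 0.638  -0.2317  0.0309  0.0342] -38.8 -26.5
[ 0.6378 -0.1782  0.0621  0.0025] -33.7 26.8
```

```bash
python3 -c "
from h import *
plan(cab(-117,169,235),.1,95.7)"
```

```text
shift [2.83 0.39 1.37] turn -6.03 dist 0.158 clock 47.85
```

{"name": "apply_moves", "arguments": {"rows": [[[0.4,-0.1,0.3],-0.8,-0.5],[[0.8,-0.1,0.6],-1.6,0],[[1.2,0,0.9],-2.4,0.2],[[1.7,0.1,1.1],-3.3,0.28],[[2.2,0.2,1.25],-4.2,0.28],[[2.6,0.3,1.37],-5.1,0.28],[[2.83,0.39,1.37],-6.03,0.28],[[2.83,0.39,1.37],-6.03,0.28]]}}

```text
clock: 48.65
tool_pos: [0.4483, -0.0521, 0.4983]
ee_rot: [0.547, 0.606, -0.43, -0.386]
ft_force: [-0.2, 0.4, -0.3]
opening: 0.626
```

```bash
python3 st.py; python3 -c "
from h import *
import pickle
w=cam('wrist','w40.png');s=cam('side','s40.png');pickle.dump((w,s),open('c6.pkl','wb'))
plan(cab(-117,169,235),0,95.7)"
```

```text
tcp [ 0.4483 -0.0521  0.4983] j [-0.329 -0.053  1.687  0.147  1.199 -2.036] t 48.65 op 0.626 F [-0.2  0.4 -0.3]
[[-0.103, 0.331, -0.938], [0.995, 0.031, -0.099], [-0.004, -0.943, -0.333]] g [ 0.508  -0.0465  0.3286]
tilt along CX 0.333 CY -0.002 xz -0.004 jaw yaw deg 95.9 gcab -0.1497 0.1708
shift [-0.  2. -0.] turn -0.0 dist 0.1 clock 48.75
```

```bash
python3 - <<'E'
from h import *
import pickle
w,s=pickle.load(open('c6.pkl','rb'))
hsv=cv2.cvtColor(w['frame'],cv2.COLOR_BGR2HSV);m=((hsv[...,2]>170)&(hsv[...,1]<45)).astype(np.uint8);m[:155]=0;m[190:]=0;m[:,:85]=0;m[:,208:]=0
n,l,st,ce=cv2.connectedComponentsWithStats(m)
W=sorted([ce[i] for i in range(1,n) if st[i,4]>100],key=lambda c:c[0]);print(np.round(W,1),st[:,4])
S_=[(218.2,292.7),(239.4,287.9),(260.6,283.2)]
for a,b in zip(W,S_):
    p=tri(w,[a],s,[b])[0];print(p.round(4),((p[:3]-CO)@CX*1000).round(1),((p[:3]-CO)@CY*1000).round(1))
    q=onz(w,a,.064)[0];print('   onz',((q-CO)@CX*1000).round(1),((q-CO)@CY*1000).round(1))
E
```

```text
[[104.8 170.2]
 [157.7 171.6]
 [203.1 171.4]] [254636    575    579    210]
[ 0.648  -0.3127  0.0651  0.0045] -37.0 -108.1
   onz -37.2 -111.1
[ 0.6428 -0.2458  0.0653  0.0043] -35.5 -40.9
   onz -35.4 -43.7
[ 0.6365 -0.1829  0.0658  0.0131] -35.4 22.2
   onz -36.1 15.1
```

{"name": "apply_moves", "arguments": {"rows": [[[0,0.7,0],0,0.28],[[0,1.4,0],0,0.28],[[0,2,0],0,0.28],[[0,2,0],0,0.28]]}}

```text
clock: 49.15
tool_pos: [0.4798, -0.051, 0.4017]
ee_rot: [0.548, 0.603, -0.43, -0.389]
ft_force: [0.2, -0.0, -0.7]
opening: 0.64
```

```bash
python3 st.py; python3 -c "
from h import *
cam('wrist','w41.png')"
```

```text
tcp [ 0.4798 -0.051   0.4017] j [-0.301  0.051  1.824  0.154  0.964 -2.038] t 49.15 op 0.64 F [ 0.2 -0.  -0.7]
[[-0.098, 0.326, -0.94], [0.995, 0.03, -0.093], [-0.002, -0.945, -0.327]] g [ 0.5385 -0.0455  0.2316]
tilt along CX 0.327 CY -0.002 xz -0.002 jaw yaw deg 95.6 gcab -0.1192 0.1688
```

Good straddle. Close, then pull out.

{"name": "apply_moves", "arguments": {"rows": [[[0,0,0],0,-1],[[0,0,0],0,-1],[[0,0,0],0,-1],[[0,0,0],0,-1],[[0,0,0],0,-1],[[0,0,0],0,-1]], "squeeze": 45}}

```text
clock: 49.8
tool_pos: [0.4807, -0.05, 0.4073]
ee_rot: [0.55, 0.606, -0.428, -0.385]
ft_force: [-2.9, 3.8, 6.9]
opening: 0.348
```

```bash
python3 st.py; python3 -c "
from h import *
s,M,g=grasp()
for d in(.005,.01,.015,.018):print((M.T@(-CX*d)/.05).round(2))
cam('wrist','w42.png')"
```

```text
tcp [ 0.4807 -0.05    0.4073] j [-0.299  0.045  1.817  0.156  0.965 -2.039] t 49.8 op 0.348 F [-2.9  3.8  6.9]
[[-0.1, 0.337, -0.936], [0.995, 0.03, -0.095], [-0.004, -0.941, -0.338]] g [ 0.5413 -0.0447  0.2379]
tilt along CX 0.338 CY -0.004 xz -0.004 jaw yaw deg 95.7 gcab -0.1164 0.1693
[-0.   -0.03  0.09]
[-0.   -0.07  0.19]
[-0.   -0.1   0.28]
[-0.   -0.12  0.34]
```

{"name": "apply_moves", "arguments": {"rows": [[[0,-0.02,0.06],0,-1],[[0,-0.04,0.12],0,-1],[[0,-0.07,0.18],0,-1],[[0,-0.09,0.24],0,-1],[[0,-0.11,0.3],0,-1],[[0,-0.11,0.32],0,-1],[[0,-0.11,0.32],0,-1]]}}

```text
clock: 50.55
tool_pos: [0.4659, -0.0517, 0.4071]
ee_rot: [0.551, 0.607, -0.426, -0.383]
ft_force: [8.9, 5.9, -2.2]
opening: 0.351
```

```bash
python3 st.py; python3 -c "
from h import *
cam('wrist','w43.png');s=cam('side');cv2.imwrite('pics/s43.png',cv2.resize(s['frame'][200:300,230:340],None,fx=5,fy=5,interpolation=cv2.INTER_CUBIC))"
```

```text
tcp [ 0.4659 -0.0517  0.4071] j [-0.315  0.021  1.844  0.166  0.959 -2.059] t 50.55 op 0.351 F [ 8.9  5.9 -2.2]
[[-0.099, 0.342, -0.934], [0.995, 0.03, -0.094], [-0.004, -0.939, -0.344]] g [ 0.5275 -0.0462  0.238 ]
tilt along CX 0.343 CY -0.004 xz -0.004 jaw yaw deg 95.7 gcab -0.1302 0.1692
```

{"name": "apply_moves", "arguments": {"rows": [[[0,-0.01,0.04],0,-1],[[0,-0.01,0.05],0,-1],[[0,-0.01,0.05],0,-1],[[0,-0.01,0.05],0,-1],[[0,-0.01,0.05],0,-1],[[0,-0.01,0.05],0,-1],[[0,-0.01,0.05],0,-1],[[0,-0.01,0.05],0,-1],[[0,-0.01,0.05],0,-1],[[0,-0.01,0.05],0,-1],[[0,-0.01,0.05],0,-1],[[0,-0.01,0.05],0,-1]]}}

```text
clock: 51.85
tool_pos: [0.4642, -0.0519, 0.4069]
ee_rot: [0.551, 0.607, -0.425, -0.383]
ft_force: [11.2, 5.7, -3.0]
opening: 0.35
```

```bash
python3 st.py
```

```text
tcp [ 0.4642 -0.0519  0.4069] j [-0.317  0.018  1.848  0.168  0.957 -2.062] t 51.85 op 0.35 F [11.2  5.7 -3. ]
[[-0.098, 0.344, -0.934], [0.995, 0.031, -0.094], [-0.004, -0.938, -0.345]] g [ 0.5262 -0.0464  0.238 ]
tilt along CX 0.345 CY -0.004 xz -0.004 jaw yaw deg 95.6 gcab -0.1316 0.1691
```

{"name": "apply_moves", "arguments": {"rows": [[[0,0,0],0,0.28],[[0,0,0],0,0.28],[[0,0,0],0,0.28],[[0,0,0],0,0.28],[[0,0,0],0,0.28]]}}

```text
clock: 52.35
tool_pos: [0.4612, -0.0527, 0.4054]
ee_rot: [0.549, 0.605, -0.429, -0.385]
ft_force: [0.2, -0.3, -0.4]
opening: 0.64
```

{"name": "apply_moves", "arguments": {"rows": [[[0,-0.3,0],0,0.4],[[0,-0.7,0],0,0.4],[[0,-1.2,0],0,0.4],[[0,-1.8,0],0,0.4],[[0,-2.4,0.3],0,0.4],[[0,-2.4,0.6],0,0.4],[[0,-2.4,0.6],0,0.4]]}}

```text
clock: 53.05
tool_pos: [0.3914, -0.0587, 0.5077]
ee_rot: [0.55, 0.604, -0.429, -0.385]
ft_force: [-1.0, 0.2, 0.2]
opening: 0.697
```

```bash
python3 - <<'E'
from plant import vision
import cv2
for n in("side","top","wrist"):
    cv2.imwrite(f"pics/final_{n}.png",vision.get_image(n)["frame"])
E
```

```text
(no output)
```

View pics/final_side.png

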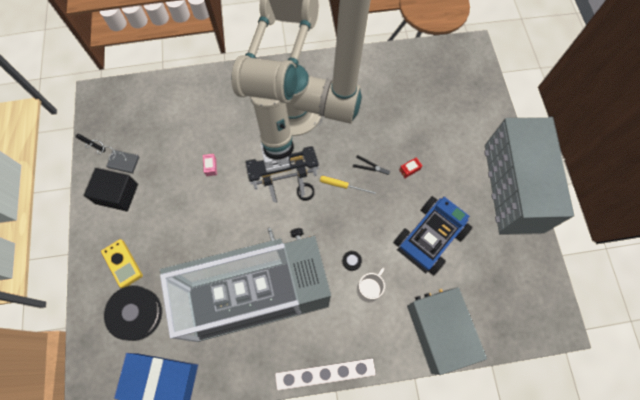

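View pics/final_top.png

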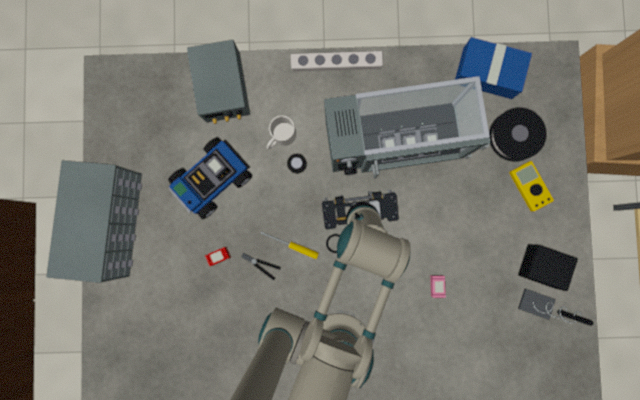

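View pics/final_wrist.png

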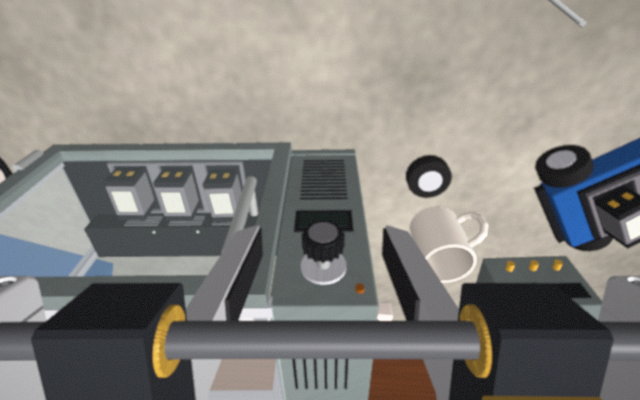

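The side and top views show three packs in the bays (side ≈(220,293), (240,290), (261,285)) and one in the rover tray (430,240). The mug and wheel are still in place, and the gripper is clear. I'll measure the door and labels once more.

```bash
ls -tr pics | head -5; python3 packs.py 2>&1 | tail -20; python3 - <<'E'
import cv2,glob,os,numpy as np
f=sorted(glob.glob('pics/*.png'),key=os.path.getmtime)
b=cv2.imread('pics/final_side.png')[220:345,155:345]
for p in f[:4]:
    im=cv2.imread(p)
    if im.shape[:2]!=(400,640): continue
    a=im[220:345,155:345]; print(p,np.abs(a.astype(int)-b).mean())
    cv2.imwrite('pics/cmpA_%s'%os.path.basename(p),cv2.resize(np.vstack([a,b]),None,fx=2.3,fy=2.3))
E
ls pics/cmpA*
```

```text
side0.png
top0.png
wrist0.png
s_cab.png
s_arm.png
Traceback (most recent call last):
  File "packs.py", line 21, in <module>
    S,T=cam('side',sys.argv[1]+'_s.png'),cam('top',sys.argv[1]+'_t.png')
                   ~~~~~~~~^^^
IndexError: list index out of range
pics/side0.png 3.4383719298245614
pics/top0.png 39.49618245614035
pics/wrist0.png 46.4309052631579
pics/cmpA_side0.png
pics/cmpA_top0.png
pics/cmpA_wrist0.png
```

```bash
python3 packs.py fin 2>&1 | tail -20; python3 st.py
```

```text
(array([ 0.6448, -0.3158]), 40, 33, 6.1, array([218.2, 292.7]))
(array([ 0.6394, -0.2479]), 40, 33, 6.1, array([239.3, 287.9]))
(array([ 0.6343, -0.1792]), 40, 33, 8.2, array([260.6, 283.3]))
(array([0.6977, 0.1383]), 172, 121, -89.3, array([362.5, 288.8]))
(array([0.5998, 0.1199]), 30, 28, 35.7, array([351.6, 259.4]))
(array([ 0.5369, -0.2337]), 281, 17, -83.4, array([240.9, 255.9]))
(array([0.5972, 0.2571]), 111, 65, 13.4, array([393.1, 252.6]))
(array([0.5667, 0.3874]), 37, 28, 40.3, array([430.1, 237.9]))
(array([ 0.4527, -0.0656]), 58, 30, -81.6, array([289. , 224.1]))
(array([ 0.3666, -0.2449]), 87, 51, -76.4, array([233.1, 207.1]))
(array([ 0.3533, -0.0394]), 42, 20, 12.0, array([293.1, 195.2]))
(array([ 0.3268, -0.1689]), 133, 78, 56.2, array([254.3, 193.1]))
(array([0.3026, 0.381 ]), 31, 21, -70.6, array([411.2, 165.2]))
(array([ 0.1899, -0.3172]), 34, 25, -3.4, array([208.4, 162.5]))
(array([ 0.2006, -0.121 ]), 58, 16, 38.9, array([264.5, 157.7]))
top
(array([0.3038, 0.3795]), 32, 23, -69.8, array([216.1, 256.3]))
(array([0.5952, 0.3818]), 30, 23, 43.7, array([214.4, 165.1]))
(array([ 0.6495, -0.1824]), 23, 23, -1.7, array([389.4, 143.3]))
(array([0.6968, 0.1605]), 101, 52, -70.2, array([282.5, 131.9]))
tcp [ 0.3937 -0.0589  0.5073] j [-0.401 -0.144  1.743  0.166  1.243 -2.103] t 53.3 op 0.703 F [ 0.4 -0.4 -0.2]
[[-0.1, 0.333, -0.938], [0.995, 0.029, -0.096], [-0.005, -0.942, -0.334]] g [ 0.4536 -0.0537  0.3377]
tilt along CX 0.334 CY -0.004 xz -0.005 jaw yaw deg 95.7 gcab -0.2045 0.1691
```

View pics/cmpA_side0.png

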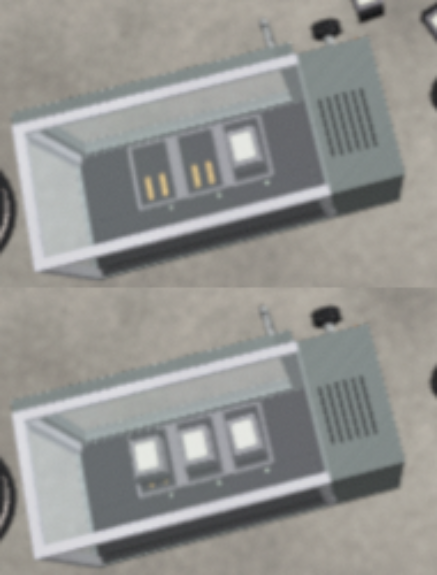

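```bash
python3 - <<'E'
import cv2
a=cv2.imread('pics/final_wrist.png');s=cv2.imread('pics/fin_s.png') 
s=cv2.imread('pics/final_side.png')
cv2.imwrite('pics/zw.png',cv2.resize(a[140:290,80:260],None,fx=4,fy=4,interpolation=2))
cv2.imwrite('pics/zr.png',cv2.resize(s[190:280,390:480],None,fx=6,fy=6,interpolation=2))
E
```

```text
(no output)
```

View pics/zw.png

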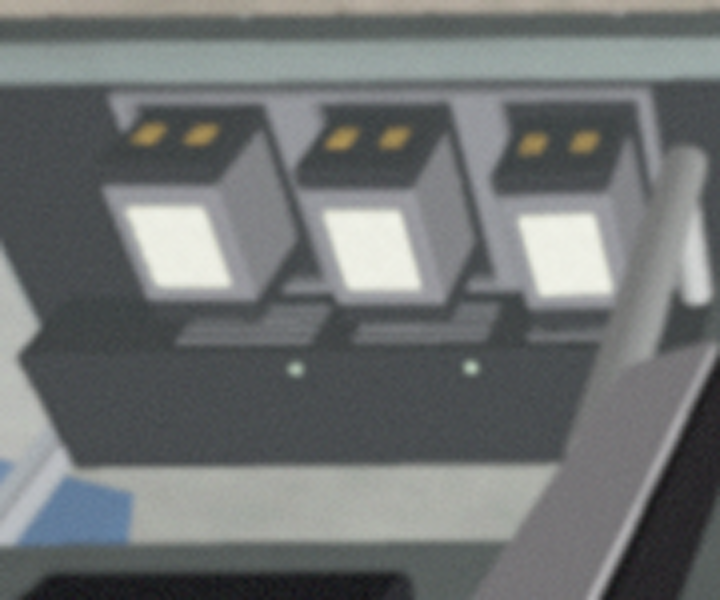

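View pics/zr.png

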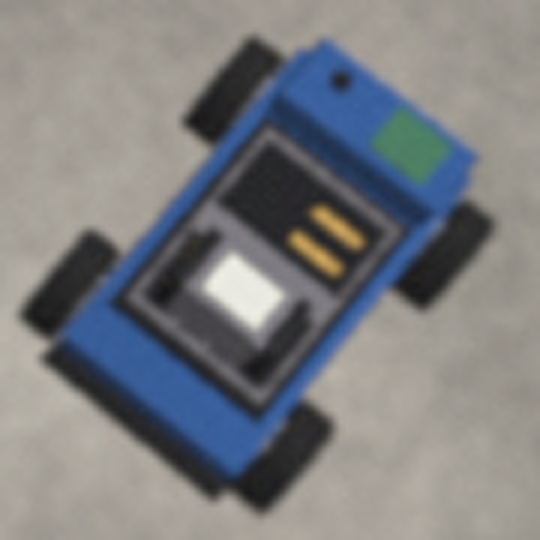

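Both zooms show what I wanted: three packs level and square in their pockets, in line with each other, and the charged pack square inside its tray. I'm handing in.

```bash
python3 -c "from plant import order; print(order.hand_in())"
```

```text
the job is handed in; nothing more can be done
None
```

The job is handed in with every step carried out; `hand_in()` gave no verdict, so I can't confirm that it passed. I opened the door to about 1.8 rad and moved the one charged pack from bay 3 to a rover tray. The three flat packs went into bays 1 to 3. With the door shut, I pulled the knob about 15 mm, held it for over a second, let it spring back and drew the arm clear, at about 53 s.

**Last checks**
- **Bay packs:** all three look level and square in their pockets, spaced about as the bays are. Their tops were triangulated at z ≈ 0.065 before the door was shut, which is right for lying on the floor.
- **Charged pack:** it looks flat inside its tray.
- **Door and knob:** the door and handle look the same as in the opening side picture, and so does the knob.
- **Arm and bystanders:** the wrist force is near zero and the gripper is clear. The mug and wheel look unmoved.

**What disagreed or fell short**
- **Camera disagreement:** the side and top views disagreed on label positions by about 5 mm throughout. I took the middle of the two, so placements are known to about 3 mm against the 11 mm allowed.
- **Final top view:** with the door shut, its label finder picked out only one of the three bay packs, so the last bay check rests on the side and wrist views.
- **Door pressure:** shutting the door ended with about 40 N on the force reading, right at the stated pressing limit.
- **Arm tilt:** the tool tilt I needed came from driving the arm against its reach limits, because the moves offer no direct command for it.

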